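# Put the honed carving tools back in the bench rack in the same order

## Task

Honing is done: move the four carving tools one by one from the pale honing rest to the dark, empty bench rack, keeping them in the same order from left to right. Each must lie in its own notch as it lay on the rest: handle down in the front rail, shank down in the back rail, right way up, blade pointing away from you. Set the tools down, and do not drop them or let one fall to the bench.

Things in the scene. Friction and masses are not known exactly. Their poses are not given: they have to be found in the camera images.
- v_tool: Carving tool, narrow V blade 9 mm wide. Origin on the axis of the handle: grip here, across y. x to the cutting edge, z up. Pale octagonal handle 28 mm across flats (flats sideways and up), x -105 to 25 mm; brass ferrule 21 mm thick to x 37; steel shank 10 mm thick to x 87; blade to x 150. 0.1 kg, balance 10 to 40 mm ahead of the origin. Seated, the origin is 52 mm above the bench.
- gouge: Carving tool with a straight hollow (gouge) blade 17 mm wide. Handle, shank, origin, axes, weight and seated height as v_tool.
- skew: Carving tool with a flat chisel blade 26 mm wide, its edge askew. All else as v_tool.
- fishtail: Carving tool whose blade flares like a fishtail to 42 mm at the edge. All else as v_tool.
- bench_rack: Fixed dark-wood rack, empty, left or right on the bench, 288 mm wide, turned up to 0.25 rad. Origin on the bench under the middle of the row; x away from the robot along the tools, y left along the row, z up. Two rails 18 mm thick at x -80 (handles) and +62 (shanks), each with four notches at y +96, +32, -32, -96 mm from left to right: a tool's origin goes to x 0. Notch sizes: see saddle_a.
- honing_rest: Fixed pale plywood board 276 x 190 x 12 mm on the other side of the bench, with four saddles in a row 64 mm apart, on which the tools lie at the start in any order, blades away from the robot. Origin and axes as bench_rack; saddles at x 0, y +96, +32, -32, -96 mm. Turned up to 0.25 rad.
- saddle_a: One of four like fixed saddles; letters do not tell the order. Origin on the board (12 mm up), axes as the rest; its tool's origin is within 9 mm in x. Rails as the bench rack's. Notch floors 38 mm (handle rail) and 47 mm (shank rail) above the bench, 26 and 16 mm wide; sides slope out to a mouth 52 mm wide at 56 and 69 mm up, so a tool a few mm off slides to the middle.
- saddle_b: Saddle like saddle_a, at another place of the row; it carries one tool at the start and stays where it is.
- saddle_c: Saddle like saddle_a, at another place of the row; it carries one tool at the start and stays where it is.
- saddle_d: Saddle like saddle_a, at another place of the row; it carries one tool at the start and stays where it is.

How it is judged:
By the outcome, as a careful person would: the job done as asked, in the order asked, and still so for the second after the job is handed in, with the robot touching nothing.
It also fails if it takes over 133 s, if anything falls off the work surface, if the arm or the gripper's body presses on something with over 40 N, if the wrist force passes 120 N, or if a joint passes its speed limit or range.

## Robot

A 6-joint arm with a two-finger parallel gripper is mounted at the origin on the work surface. World frame = base frame: x ahead of the robot, y to its left, z up, the work surface at z = 0. Lengths are in m, angles in rad, forces in N, time in s.
With the tool pointing down it reaches from about 0.225 to 0.875 m from the base axis. Payload 3.4 kg.
Tool frame: the origin (TCP) lies at the very end of the fingers, on their centre line; the grasp point (between the pads) lies behind it (manip.grasp_offset is the z of the grasp point in the tool frame, in m); z points along the fingers, y is the line along which they close (so a half turn about z gives the same grasp; the last joint's range is limited). The gripper opens to 85 mm and grips with 20 to 120 N. Pads are 22 mm wide; open, the fingers measure 114 mm over their backs; the gripper's body (76 mm by 85 mm) begins 54 mm behind the grasp point. The pads swing forward as they close: fully open they stand 13 mm farther back than shut.
Start: joints at [-1.266, 0.276, 1.505, -0, 1.361, -0.121], TCP at [0.238, -0.524, 0.231] pointing down, gripper open.
Joint ranges: [-2.89, 2.89], [-0.75, 2.08], [0.22, 2.7], [-1.18, 4.32], [0.11, 2.71], [-2.7, 2.7]. Speed limits (rad/s): [2.57, 2.57, 3.14, 3.14, 3.14, 3.14].

## Interface

Orientations are given as a unit quaternion [w, x, y, z].
In Python, from rig import manip gives the robot as it stands.
- The arm moves only by the shell command python3 -m pendant 'ROWS' [FORCE]. ROWS is JSON, a list of rows, each an object of numbers: "dx", "dy", "dz": the shift along the tool's x, y, z in m; "rx", "ry", "rz": the turn, a rotation vector about the tool's x, y, z in degrees; "hand": the finger opening in m, from 0 to 0.0854. In form: [{"dx": .., "dy": .., "dz": .., "rx": .., "ry": .., "rz": .., "hand": ..}, ...]. A call has 1 to 12 rows; each row shifts and turns the commanded pose from where the row before left it, along the tool's axes as they then stand; what a row does not reach is not made up. A row lasts 1/12 s, in which the tool goes at most 41.7 mm and 7.16 degrees, less where a joint would pass 70% of its speed; a pose out of reach is approached as far as the arm can. A call is refused whole if a number of a shift passes 0.0417 or a number of a turn 7.16, either way. A call with a gripper value outside its range is refused whole. The fingers move at their own pace and stop on an object; FORCE is the grip in N (left out, the last holds). Time passes only in rows, so rows that do not move let the fingers close. It gives the time, the measured TCP pose, the force, the opening and the grip force at its end, in the units of the state.
- manip.get_state(): the state, without advancing time (a new reading comes with each control period).
- manip.get_image(name): name is "side" or "top"; returns a dict with "frame" (384x512x3 uint8, red, green, blue), "fx", "fy", "cx", "cy" (pixels), "position" and "attitude" of the camera in the world. Camera axes: x right, y up, looking along -z (the intrinsics and any distortion apply to the point x, -y, -z); pixel columns grow to the right and rows downward; lengths in m; the calibration is good to about 2 mm. A picture is of the moment at which its call begins. There is no depth.
- manip.sign_off(): hands the job in; it is judged then, once.
The state is a dict: "clock": time; "qpos": joint angles; "qd": joint speeds; "effort": joint torques, N m; "position": TCP position; "ee_rot": TCP orientation; "contact_force": force on the tool from outside, world axes, zero at the start; "moment": the same for the moment, N m; "width": finger opening in m; "gripper_force": force on a finger pad.
Only numpy, scipy, OpenCV 4.12 (cv2) and the standard library are available. Lean on these libraries where they do the work, as an engineer would, in place of code of your own. Each camera call takes 0.05 s, during which the arm holds its last target. There are 200 camera calls.

## Working session

There is one attempt and no reset: what is moved stays moved. The work goes in short steps, Python scripts to look and compute and a shell command to move; the robot and the scene stay as the last step left them, time stands still between calls to the robot, and variables do not carry over. Pictures are saved under pics/ and viewed, at most 14 in all, crops included, and the job is handed in when it is done.

```bash
mkdir -p pics; python3 - <<'E'
from rig import manip
import cv2
print(manip.get_state(), manip.grasp_offset)
for n in("top","side"):
    d=manip.get_image(n); f=d.pop("frame"); print(n,d)
    cv2.imwrite(f"pics/{n}0.png",cv2.resize(f[:,:,::-1],(800,600),interpolation=cv2.INTER_CUBIC))
E
```

```text
{'clock': 0.0, 'qpos': array([-1.26601271e+00,  2.76600201e-01,  1.50613742e+00,  1.66230714e-05,
        1.36074427e+00, -1.21013489e-01]), 'qd': array([-0.00143737, -0.00060332, -0.00205019, -0.00028637, -0.00066129,
       -0.0007499 ]), 'effort': array([-7.53664881e-04, -4.16780376e+01, -2.45805484e+01, -4.60450847e-04,
        1.10429767e-02, -2.20107367e-06]), 'position': array([ 0.23733043, -0.52313669,  0.23043507]), 'ee_rot': array([-9.41375681e-04,  9.77422507e-01,  2.11292099e-01, -7.85809832e-05]), 'contact_force': array([-0.05810199, -0.43141182,  0.44355954]), 'moment': array([ 0.0601288 , -0.01414789, -0.015824  ]), 'gripper_force': 0.0, 'width': 0.08539422294145767} -0.0187
top {'fx': 387.2726929469901, 'fy': 387.2726929469901, 'cx': 257.2736425951809, 'cy': 184.87720363013204, 'position': array([ 0.32973237, -0.00747353,  0.99136933]), 'attitude': array([ 0.7297681 ,  0.07474591, -0.07401625, -0.67555396])}
side {'fx': 408.99403715602557, 'fy': 408.99403715602557, 'cx': 252.78087996177965, 'cy': 185.34868774633793, 'position': array([0.0811101 , 0.47364144, 0.80660172]), 'attitude': array([-0.34637749, -0.13037417,  0.33086765,  0.86807362])}
```

View pics/top0.png

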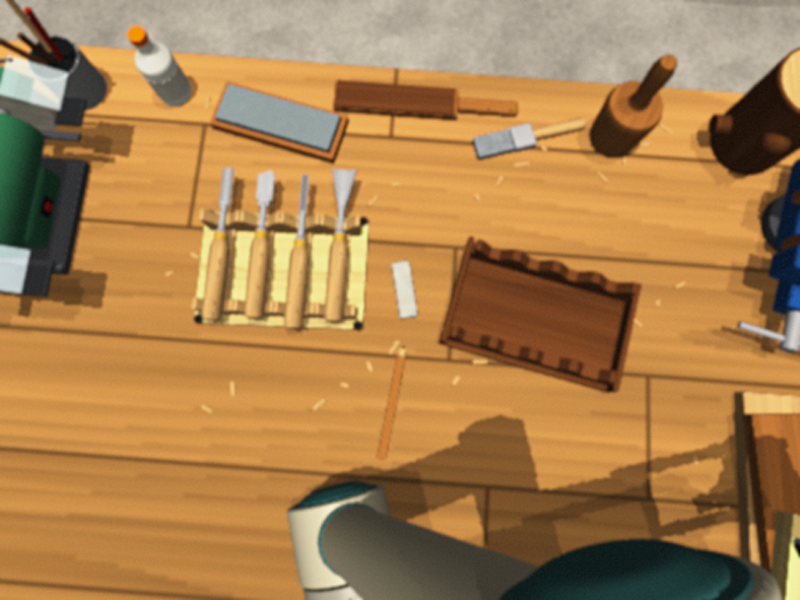

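View pics/side0.png

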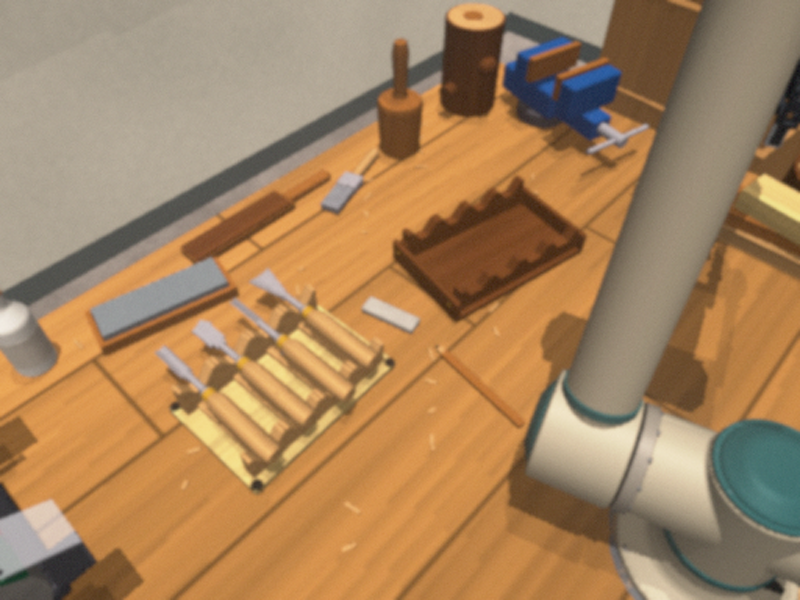

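```bash
python3 - <<'E'
import cv2
from rig import manip
f=manip.get_image("top")["frame"][:,:,::-1]
for n,(x,y) in dict(rest=(110,100),rack=(270,145)).items():
    c=cv2.resize(f[y:y+120,x:x+160],None,fx=5,fy=5,interpolation=cv2.INTER_CUBIC)
    cv2.imwrite(f"pics/{n}.png",c)
E
```

```text
(no output)
```

View pics/rest.png

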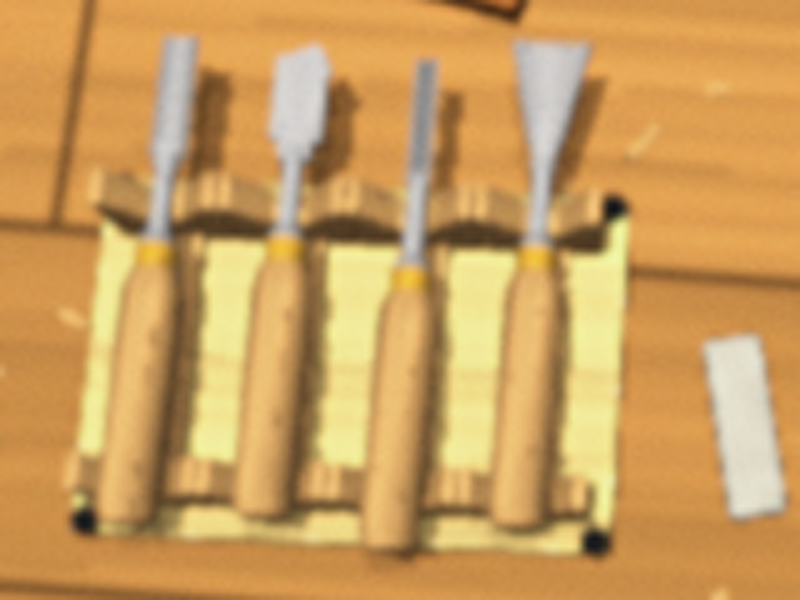

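View pics/rack.png

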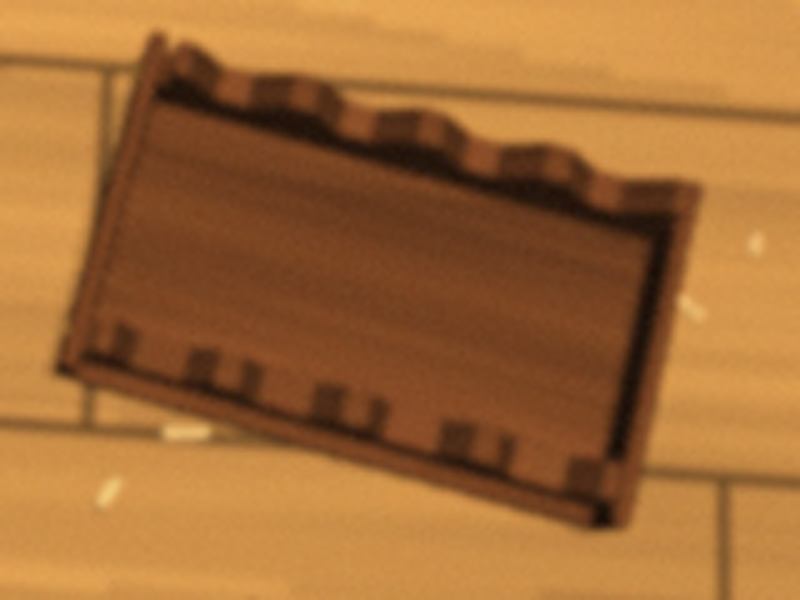

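```bash
cat > h.py <<'E'
import numpy as np, cv2
from scipy.spatial.transform import Rotation as R
from scipy.optimize import least_squares
K={"top":(387.2727,257.2736,184.8772,[.32973237,-.00747353,.99136933],[.7297681,.07474591,-.07401625,-.67555396]),
"side":(408.994,252.7809,185.3487,[.0811101,.47364144,.80660172],[-.34637749,-.13037417,.33086765,.86807362])}
def proj(n,P):
    f,cx,cy,p,q=K[n]; c=R.from_quat(q,scalar_first=True).inv().apply(np.atleast_2d(P)-p)
    return np.c_[cx-f*c[:,0]/c[:,2], cy+f*c[:,1]/c[:,2]]
def ray(n,uv,z):
    f,cx,cy,p,q=K[n]; uv=np.atleast_2d(uv).astype(float)
    d=R.from_quat(q,scalar_first=True).apply(np.c_[(uv[:,0]-cx)/f,-(uv[:,1]-cy)/f,-np.ones(len(uv))])
    return p+d*((z-p[2])/d[:,2])[:,None]
def crop(X,o): return (np.array(X)+.5)/5-.5+np.array(o)
def pose(p,L): # p=x,y,yaw
    L=np.atleast_2d(L); c,s=np.cos(p[2]),np.sin(p[2])
    return np.c_[p[0]+c*L[:,0]-s*L[:,1],p[1]+s*L[:,0]+c*L[:,1],L[:,2]]
def fit(n,uv,L,p0):
    r=least_squares(lambda p:(proj(n,pose(p,L))-uv).ravel(),p0); return r.x,r.fun.reshape(-1,2)
def rails(col=0):
    out=[]
    for x,zf,w,zt in((-80,38,26,56),(62,47,16,69)):
        for dx in(-9,9):
            l=[(x+dx,144,zt)]
            for y in(96,32,-32,-96): l+=[(x+dx,y+26,zt),(x+dx,y+w/2,zf),(x+dx,y-w/2,zf),(x+dx,y-26,zt)]
            out.append(np.array(l+[(x+dx,-144,zt)])/1000)
    return out
E
cat > a.py <<'E'
from h import *
np.set_printoptions(precision=4,suppress=True)
T=dict(gouge=[(154,253),(180,38),(126,522)],skew=[(285,247),(303,50),(263,517)],v=[(409,277),(427,62),(388,549)],fish=[(536,255),(553,42),(519,528)])
for k,v in T.items():
    L=np.array([(31,0,52),(150,0,52),(-105,0,56)])/1000
    p,r=fit("top",crop(v,(110,100)),L,[.5,.2,0]); print(k,p,r.ravel())
L=np.array([(-88,131,12),(-88,-131,12),(88,-131,12)])/1000
p,r=fit("top",crop([(84,520),(596,541),(614,207)],(110,100)),L,[.5,.2,0]);print("rest",p,r.ravel())
uv=crop([(236,92),(362,122),(484,153),(607,188)],(270,145))
L=np.array([(62,y,47) for y in(96,32,-32,-96)])/1000
p,r=fit("top",uv,L,[.45,-.15,-.2]);print("rack",p,r.ravel())
import sys
from rig import manip
for n,(x,y) in dict(top=(270,145),side=(240,110)).items():
    f=manip.get_image(n)["frame"][:,:,::-1]
    c=cv2.resize(f[y:y+120,x:x+160],None,fx=5,fy=5,interpolation=cv2.INTER_CUBIC)
    for l in rails():
        q=(proj(n,pose(p,l))-(x,y)+.5)*5-.5
        cv2.polylines(c,[q.round().astype(int)],False,(0,255,0),1)
    cv2.imwrite(f"pics/ov_{n}.png",c)
E
python3 a.py
```

```text
gouge [0.5642 0.2998 0.0381] [ 0.3534  0.6387 -0.1888 -0.4668 -0.1635 -0.183 ]
skew [0.5693 0.2343 0.0494] [ 0.1034  1.8453 -0.0044 -2.8569 -0.0928  0.8182]
v [0.5613 0.1708 0.038 ] [ 0.128   0.8187 -0.0685 -0.4897 -0.0592 -0.3314]
fish [0.5772 0.108  0.0331] [ 0.2627  1.0507 -0.1504 -0.4232 -0.1125 -0.6087]
rest [0.5577 0.2038 0.0404] [-0.0225 -0.0455  0.1051 -0.4826 -0.0864  0.5668]
rack [ 0.5218 -0.2273 -0.1847] [ 0.0081 -0.2611 -0.4672  0.1175  0.0114  0.3358  0.4454 -0.2059]
```

View pics/ov_top.png

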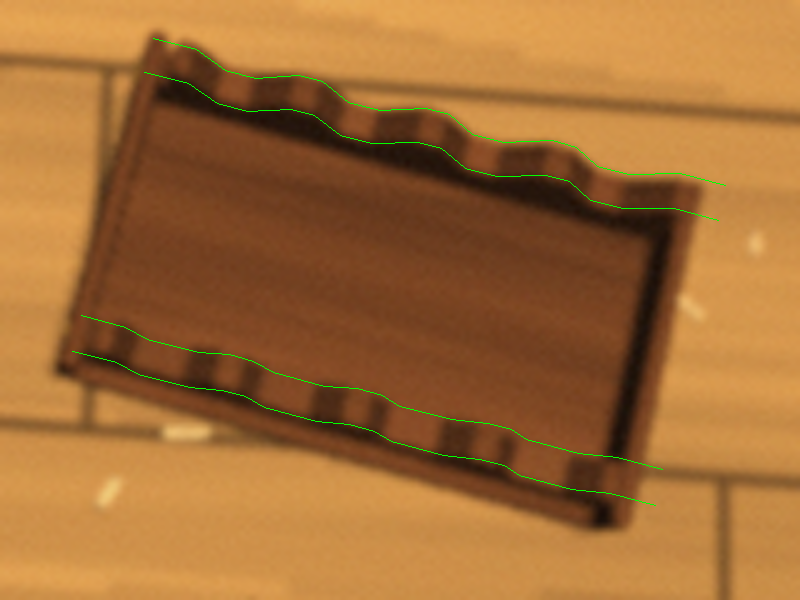

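View pics/ov_side.png

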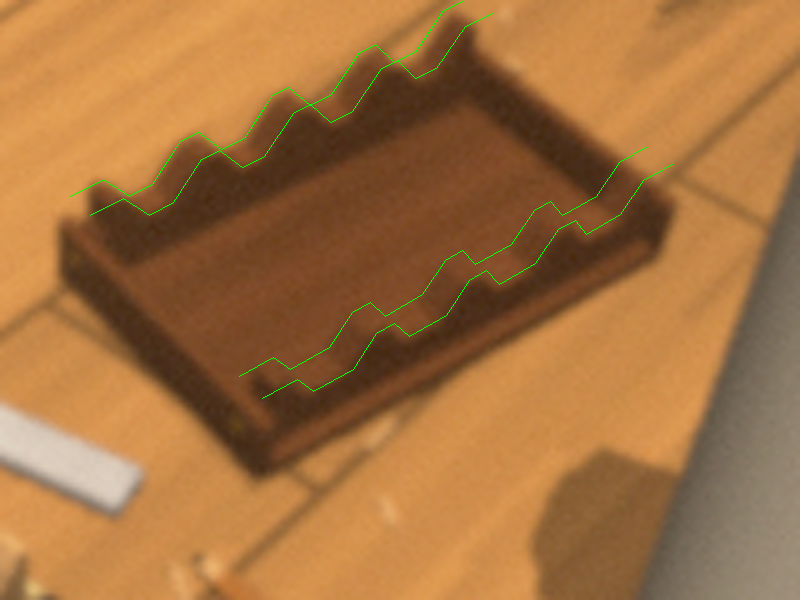

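```bash
cat > b.py <<'E'
from h import *
f=cv2.imread("pics/rest.png"); 
x,y=110,100
def dr(P,col):
    q=(proj("top",P)-(x,y)+.5)*5-.5
    cv2.polylines(f,[q.round().astype(int)],False,col,1)
for l in rails(): dr(pose([.5577,.2038,.0404],l),(0,160,0))
for p in([.5642,.2998,.0381],[.5693,.2343,.0494],[.5613,.1708,.038],[.5772,.108,.0331]):
    for X in(-105,25,37,87,150):
        z=.066 if X<26 else .052
        dr(pose(p,[(X/1e3,.014,z),(X/1e3,-.014,z)]),(0,0,255))
cv2.imwrite("pics/ovrest.png",f)
E
python3 b.py
```

```text
(no output)
```

View pics/ovrest.png

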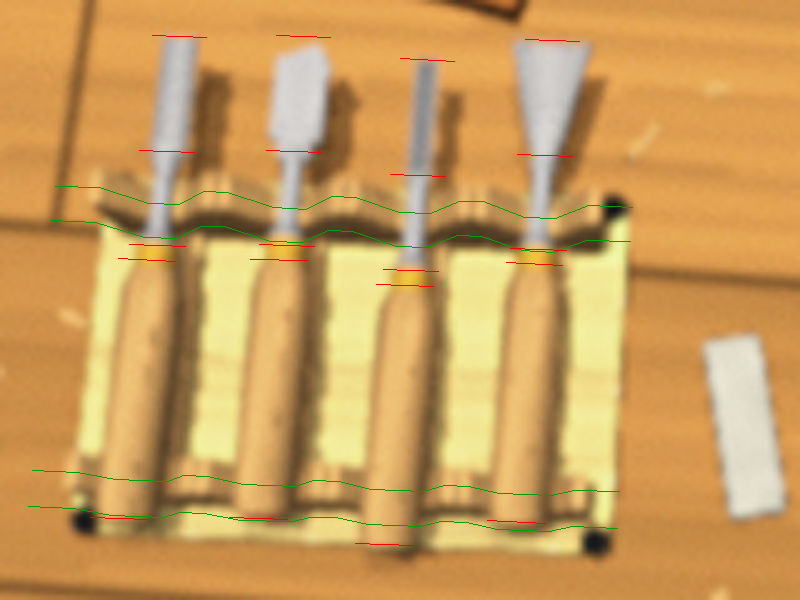

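```bash
cat > go.py <<'E'
# usage: go.py x y z yaw n -> per-row values from the current measured pose
import sys
from h import *
from rig import manip
x,y,z,yaw=map(float,sys.argv[1:5]); n=int(sys.argv[5])
s=manip.get_state(); R0=R.from_quat(s["ee_rot"],scalar_first=True)
Rt=R.from_euler("z",yaw)*R.from_euler("x",np.pi)
w=(R0.inv()*Rt).as_rotvec()/n
S=sum((R0*R.from_rotvec(w*(k+.5))).as_matrix() for k in range(n))
d=np.linalg.solve(S,np.array([x,y,z])-s["position"])
print("t",round(s["clock"],2),"pos",s["position"].round(4),"F",s["contact_force"].round(1),"w",round(s["width"],4),"per row d",d.round(4),"r",np.degrees(w).round(2))
E
python3 go.py .5642 .2998 .16 .04 24
```

```text
t 0.25 pos [ 0.2374 -0.5235  0.2309] F [ 0.7  0.1 -0. ] w 0.0852 per row d [ 0.0213 -0.0304  0.003 ] r [-0.    0.    0.92]
```

```bash
R='{"dx":0.0213,"dy":-0.0304,"dz":0.003,"rz":0.92}'
python3 -m pendant '[{"dx":0.0213,"dy":-0.0304,"dz":0.003,"rz":0.92,"hand":0.05},{"dx":0.0213,"dy":-0.0304,"dz":0.003,"rz":0.92,"hand":0.05},{"dx":0.0213,"dy":-0.0304,"dz":0.003,"rz":0.92,"hand":0.05},{"dx":0.0213,"dy":-0.0304,"dz":0.003,"rz":0.92,"hand":0.05},{"dx":0.0213,"dy":-0.0304,"dz":0.003,"rz":0.92,"hand":0.05},{"dx":0.0213,"dy":-0.0304,"dz":0.003,"rz":0.92,"hand":0.05},{"dx":0.0213,"dy":-0.0304,"dz":0.003,"rz":0.92,"hand":0.05},{"dx":0.0213,"dy":-0.0304,"dz":0.003,"rz":0.92,"hand":0.05},{"dx":0.0213,"dy":-0.0304,"dz":0.003,"rz":0.92,"hand":0.05},{"dx":0.0213,"dy":-0.0304,"dz":0.003,"rz":0.92,"hand":0.05},{"dx":0.0213,"dy":-0.0304,"dz":0.003,"rz":0.92,"hand":0.05},{"dx":0.0213,"dy":-0.0304,"dz":0.003,"rz":0.92,"hand":0.05}]' 60
python3 go.py .5642 .2998 .16 .04 12
```

```text
t 0.25 pos [ 0.2374 -0.5235  0.2309] F [ 0.7  0.1 -0. ] w 0.0852 per row d [ 0.0426 -0.0608  0.0059] r [-0.    0.    1.84]invalid input
```

```bash
python3 -m pendant '[{"dx":0.0213,"dy":-0.0304,"dz":0.003,"rz":0.92,"hand":0.05}]'; python3 -m pendant --help
```

```text
invalid input
invalid input: not JSON, or not a number
```

```bash
python3 -m pendant '[{"dx":0.0213,"dy":-0.0304,"dz":0.003,"rx":0,"ry":0,"rz":0.92,"hand":0.05}]'
```

```text
clock: 0.33
position: [0.2439, -0.4933, 0.228]
ee_rot: [0.003, 0.979, 0.202, -0.001]
contact_force: [1.5, -0.3, 0.3]
width: 0.0754
gripper_force: 0.0
```

```bash
python3 -m pendant '[{"dx":0.0213,"dy":-0.0304,"dz":0.003,"rx":0,"ry":0,"rz":0.92,"hand":0.05},{"dx":0.0213,"dy":-0.0304,"dz":0.003,"rx":0,"ry":0,"rz":0.92,"hand":0.05},{"dx":0.0213,"dy":-0.0304,"dz":0.003,"rx":0,"ry":0,"rz":0.92,"hand":0.05},{"dx":0.0213,"dy":-0.0304,"dz":0.003,"rx":0,"ry":0,"rz":0.92,"hand":0.05},{"dx":0.0213,"dy":-0.0304,"dz":0.003,"rx":0,"ry":0,"rz":0.92,"hand":0.05},{"dx":0.0213,"dy":-0.0304,"dz":0.003,"rx":0,"ry":0,"rz":0.92,"hand":0.05},{"dx":0.0213,"dy":-0.0304,"dz":0.003,"rx":0,"ry":0,"rz":0.92,"hand":0.05},{"dx":0.0213,"dy":-0.0304,"dz":0.003,"rx":0,"ry":0,"rz":0.92,"hand":0.05},{"dx":0.0213,"dy":-0.0304,"dz":0.003,"rx":0,"ry":0,"rz":0.92,"hand":0.05},{"dx":0.0213,"dy":-0.0304,"dz":0.003,"rx":0,"ry":0,"rz":0.92,"hand":0.05},{"dx":0.0213,"dy":-0.0304,"dz":0.003,"rx":0,"ry":0,"rz":0.92,"hand":0.05},{"dx":0.0213,"dy":-0.0304,"dz":0.003,"rx":0,"ry":0,"rz":0.92,"hand":0.05}]' 60
python3 go.py .5642 .2998 .16 .04 12
```

```text
clock: 1.33
position: [0.3715, -0.0592, 0.1924]
ee_rot: [0.0, 0.994, 0.108, 0.0]
contact_force: [0.2, -1.1, -0.2]
width: 0.05
gripper_force: 0.0
t 1.33 pos [ 0.3715 -0.0592  0.1924] F [ 0.2 -1.1 -0.2] w 0.05 per row d [ 0.0198 -0.0277  0.0027] r [ 0.   -0.    0.84]
```

```bash
python3 -m pendant '[{"dx":0.0198,"dy":-0.0277,"dz":0.0027,"rx":0,"ry":0,"rz":0.84,"hand":0.05},{"dx":0.0198,"dy":-0.0277,"dz":0.0027,"rx":0,"ry":0,"rz":0.84,"hand":0.05},{"dx":0.0198,"dy":-0.0277,"dz":0.0027,"rx":0,"ry":0,"rz":0.84,"hand":0.05},{"dx":0.0198,"dy":-0.0277,"dz":0.0027,"rx":0,"ry":0,"rz":0.84,"hand":0.05},{"dx":0.0198,"dy":-0.0277,"dz":0.0027,"rx":0,"ry":0,"rz":0.84,"hand":0.05},{"dx":0.0198,"dy":-0.0277,"dz":0.0027,"rx":0,"ry":0,"rz":0.84,"hand":0.05},{"dx":0.0198,"dy":-0.0277,"dz":0.0027,"rx":0,"ry":0,"rz":0.84,"hand":0.05},{"dx":0.0198,"dy":-0.0277,"dz":0.0027,"rx":0,"ry":0,"rz":0.84,"hand":0.05},{"dx":0.0198,"dy":-0.0277,"dz":0.0027,"rx":0,"ry":0,"rz":0.84,"hand":0.05},{"dx":0.0198,"dy":-0.0277,"dz":0.0027,"rx":0,"ry":0,"rz":0.84,"hand":0.05},{"dx":0.0198,"dy":-0.0277,"dz":0.0027,"rx":0,"ry":0,"rz":0.84,"hand":0.05},{"dx":0.0198,"dy":-0.0277,"dz":0.0027,"rx":0,"ry":0,"rz":0.84,"hand":0.05}]' 60
python3 -m pendant '[{"dx":0,"dy":0,"dz":0,"rx":0,"ry":0,"rz":0,"hand":0.05},{"dx":0,"dy":0,"dz":0,"rx":0,"ry":0,"rz":0,"hand":0.05}]' 60
python3 go.py .5642 .2998 .033 .04 8
```

```text
clock: 2.33
position: [0.5618, 0.3018, 0.1595]
ee_rot: [0.0, 1.0, 0.02, -0.0]
contact_force: [1.1, -0.7, 0.3]
width: 0.0502
gripper_force: 0.0
clock: 2.5
position: [0.5616, 0.3014, 0.1587]
ee_rot: [0.0, 1.0, 0.022, -0.001]
contact_force: [-0.5, -0.1, 0.1]
width: 0.0503
gripper_force: 0.0
t 2.5 pos [0.5616 0.3014 0.1587] F [-0.5 -0.1  0.1] w 0.0503 per row d [0.0003 0.0002 0.0157] r [0.   0.01 0.02]
```

Descend and close.

```bash
python3 -m pendant '[{"dx":0.0003,"dy":0.0002,"dz":0.0157,"rx":0,"ry":0,"rz":0,"hand":0.05},{"dx":0.0003,"dy":0.0002,"dz":0.0157,"rx":0,"ry":0,"rz":0,"hand":0.05},{"dx":0.0003,"dy":0.0002,"dz":0.0157,"rx":0,"ry":0,"rz":0,"hand":0.05},{"dx":0.0003,"dy":0.0002,"dz":0.0157,"rx":0,"ry":0,"rz":0,"hand":0.05},{"dx":0.0003,"dy":0.0002,"dz":0.0157,"rx":0,"ry":0,"rz":0,"hand":0.05},{"dx":0.0003,"dy":0.0002,"dz":0.0157,"rx":0,"ry":0,"rz":0,"hand":0.05},{"dx":0.0003,"dy":0.0002,"dz":0.0157,"rx":0,"ry":0,"rz":0,"hand":0.05},{"dx":0.0003,"dy":0.0002,"dz":0.0157,"rx":0,"ry":0,"rz":0,"hand":0.05},{"dx":0,"dy":0,"dz":0,"rx":0,"ry":0,"rz":0,"hand":0.05},{"dx":0,"dy":0,"dz":0,"rx":0,"ry":0,"rz":0,"hand":0.05}]' 60
python3 -m pendant '[{"dx":0,"dy":0,"dz":0,"rx":0,"ry":0,"rz":0,"hand":0.04},{"dx":0,"dy":0,"dz":0,"rx":0,"ry":0,"rz":0,"hand":0.032},{"dx":0,"dy":0,"dz":0,"rx":0,"ry":0,"rz":0,"hand":0.02},{"dx":0,"dy":0,"dz":0,"rx":0,"ry":0,"rz":0,"hand":0.02},{"dx":0,"dy":0,"dz":0,"rx":0,"ry":0,"rz":0,"hand":0.02},{"dx":0,"dy":0,"dz":0,"rx":0,"ry":0,"rz":0,"hand":0.02}]' 60
python3 go.py .5642 .2998 .15 .04 8
python3 - <<'E'
from rig import manip
import cv2
f=manip.get_image("side")["frame"][:,:,::-1]
cv2.imwrite("pics/g1.png",cv2.resize(f[120:340,60:360],None,fx=2.6,fy=2.6,interpolation=cv2.INTER_CUBIC))
E
```

```text
clock: 3.33
position: [0.5627, 0.2974, 0.0339]
ee_rot: [0.001, 1.0, 0.02, -0.001]
contact_force: [0.1, 1.4, 0.7]
width: 0.05
gripper_force: 0.0
clock: 3.83
position: [0.5647, 0.2989, 0.0359]
ee_rot: [-0.0, 1.0, 0.021, 0.001]
contact_force: [-0.3, -0.7, 6.3]
width: 0.0269
gripper_force: 59.6
t 3.83 pos [0.5647 0.2989 0.0359] F [-0.3 -0.7  6.3] w 0.0269 per row d [-0.     -0.0001 -0.0143] r [-0.   -0.02  0.01]
```

View pics/g1.png

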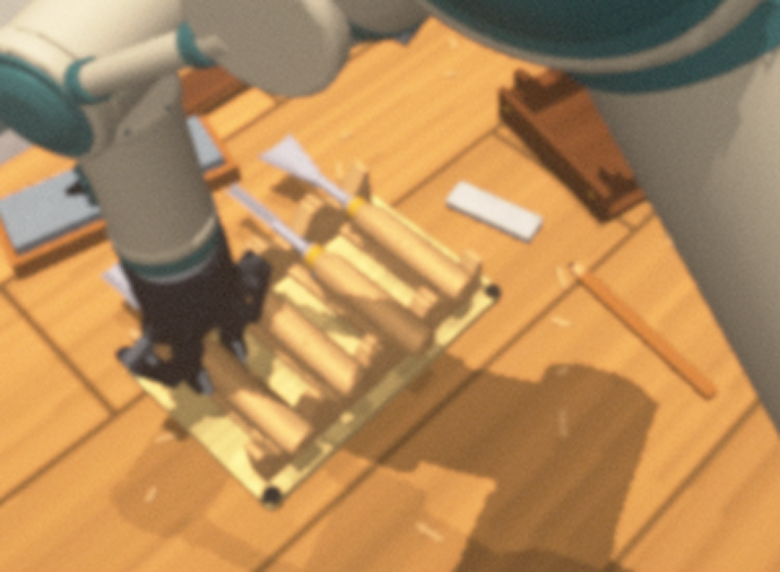

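```bash
python3 -m pendant '[{"dx":0,"dy":0,"dz":-0.008,"rx":0,"ry":0,"rz":0,"hand":0.02},{"dx":0,"dy":0,"dz":-0.015,"rx":0,"ry":0,"rz":0,"hand":0.02},{"dx":0,"dy":0,"dz":-0.016,"rx":0,"ry":0,"rz":0,"hand":0.02},{"dx":0,"dy":0,"dz":-0.016,"rx":0,"ry":0,"rz":0,"hand":0.02},{"dx":0,"dy":0,"dz":-0.016,"rx":0,"ry":0,"rz":0,"hand":0.02},{"dx":0,"dy":0,"dz":-0.016,"rx":0,"ry":0,"rz":0,"hand":0.02},{"dx":0,"dy":0,"dz":-0.016,"rx":0,"ry":0,"rz":0,"hand":0.02},{"dx":0,"dy":0,"dz":-0.008,"rx":0,"ry":0,"rz":0,"hand":0.02},{"dx":0,"dy":0,"dz":0,"rx":0,"ry":0,"rz":0,"hand":0.02}]' 60
python3 go.py .5394 -.1329 .15 -.1847 23
```

```text
clock: 4.63
position: [0.5649, 0.2992, 0.1476]
ee_rot: [-0.001, 1.0, 0.021, 0.002]
contact_force: [1.5, 0.3, -1.5]
width: 0.0268
gripper_force: 59.2
t 4.63 pos [0.5649 0.2992 0.1476] F [ 1.5  0.3 -1.5] w 0.0268 per row d [ 0.0002  0.0189 -0.0001] r [-0.   -0.01  0.56]
```

```bash
python3 -m pendant '[{"dx":0.0002,"dy":0.009,"dz":0,"rx":0,"ry":0,"rz":0.56,"hand":0.02},{"dx":0.0002,"dy":0.0189,"dz":0,"rx":0,"ry":0,"rz":0.56,"hand":0.02},{"dx":0.0002,"dy":0.0189,"dz":0,"rx":0,"ry":0,"rz":0.56,"hand":0.02},{"dx":0.0002,"dy":0.0189,"dz":0,"rx":0,"ry":0,"rz":0.56,"hand":0.02},{"dx":0.0002,"dy":0.0189,"dz":0,"rx":0,"ry":0,"rz":0.56,"hand":0.02},{"dx":0.0002,"dy":0.0189,"dz":0,"rx":0,"ry":0,"rz":0.56,"hand":0.02},{"dx":0.0002,"dy":0.0189,"dz":0,"rx":0,"ry":0,"rz":0.56,"hand":0.02},{"dx":0.0002,"dy":0.0189,"dz":0,"rx":0,"ry":0,"rz":0.56,"hand":0.02},{"dx":0.0002,"dy":0.0189,"dz":0,"rx":0,"ry":0,"rz":0.56,"hand":0.02},{"dx":0.0002,"dy":0.0189,"dz":0,"rx":0,"ry":0,"rz":0.56,"hand":0.02},{"dx":0.0002,"dy":0.0189,"dz":0,"rx":0,"ry":0,"rz":0.56,"hand":0.02},{"dx":0.0002,"dy":0.0189,"dz":0,"rx":0,"ry":0,"rz":0.56,"hand":0.02}]'
python3 -m pendant '[{"dx":0.0002,"dy":0.0189,"dz":0,"rx":0,"ry":0,"rz":0.56,"hand":0.02},{"dx":0.0002,"dy":0.0189,"dz":0,"rx":0,"ry":0,"rz":0.56,"hand":0.02},{"dx":0.0002,"dy":0.0189,"dz":0,"rx":0,"ry":0,"rz":0.56,"hand":0.02},{"dx":0.0002,"dy":0.0189,"dz":0,"rx":0,"ry":0,"rz":0.56,"hand":0.02},{"dx":0.0002,"dy":0.0189,"dz":0,"rx":0,"ry":0,"rz":0.56,"hand":0.02},{"dx":0.0002,"dy":0.0189,"dz":0,"rx":0,"ry":0,"rz":0.56,"hand":0.02},{"dx":0.0002,"dy":0.0189,"dz":0,"rx":0,"ry":0,"rz":0.56,"hand":0.02},{"dx":0.0002,"dy":0.0189,"dz":0,"rx":0,"ry":0,"rz":0.56,"hand":0.02},{"dx":0.0002,"dy":0.0189,"dz":0,"rx":0,"ry":0,"rz":0.56,"hand":0.02},{"dx":0.0002,"dy":0.0189,"dz":0,"rx":0,"ry":0,"rz":0.56,"hand":0.02},{"dx":0.0002,"dy":0.0189,"dz":0,"rx":0,"ry":0,"rz":0.56,"hand":0.02},{"dx":0,"dy":0,"dz":0,"rx":0,"ry":0,"rz":0,"hand":0.02}]'
python3 -m pendant '[{"dx":0,"dy":0,"dz":0,"rx":0,"ry":0,"rz":0,"hand":0.02},{"dx":0,"dy":0,"dz":0,"rx":0,"ry":0,"rz":0,"hand":0.02}]'
python3 go.py .5394 -.1329 .060 -.1847 6
python3 - <<'E'
from rig import manip
import cv2
f=manip.get_image("top")["frame"][:,:,::-1]
cv2.imwrite("pics/c1.png",cv2.resize(f[70:290,200:500],None,fx=2.6,fy=2.6,interpolation=cv2.INTER_CUBIC))
E
```

```text
clock: 5.63
position: [0.5615, 0.0803, 0.1437]
ee_rot: [0.0, 0.999, -0.039, -0.002]
contact_force: [-0.5, -0.6, -1.0]
width: 0.0269
gripper_force: 59.2
clock: 6.63
position: [0.5375, -0.128, 0.1438]
ee_rot: [0.001, 0.996, -0.093, -0.002]
contact_force: [-0.3, 0.3, -1.2]
width: 0.0269
gripper_force: 59.3
clock: 6.8
position: [0.5383, -0.1243, 0.1443]
ee_rot: [-0.0, 0.996, -0.092, -0.001]
contact_force: [0.5, -0.4, -0.7]
width: 0.0269
gripper_force: 59.3
t 6.8 pos [ 0.5383 -0.1243  0.1443] F [ 0.5 -0.4 -0.7] w 0.0269 per row d [0.0005 0.0014 0.0141] r [-0.01  0.02  0.  ]
```

View pics/c1.png

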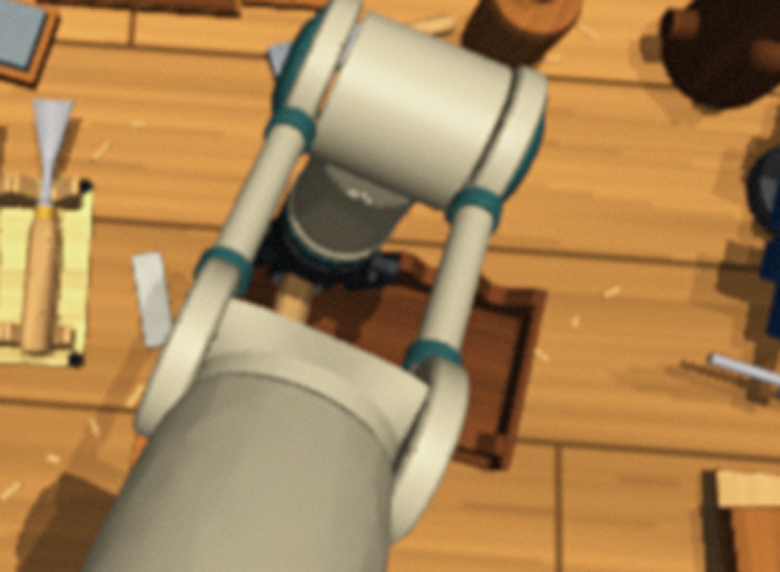

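```bash
python3 -m pendant '[{"dx":0.0005,"dy":0.0014,"dz":0.0141,"rx":0,"ry":0,"rz":0,"hand":0.02},{"dx":0.0005,"dy":0.0014,"dz":0.0141,"rx":0,"ry":0,"rz":0,"hand":0.02},{"dx":0.0005,"dy":0.0014,"dz":0.0141,"rx":0,"ry":0,"rz":0,"hand":0.02},{"dx":0.0005,"dy":0.0014,"dz":0.0141,"rx":0,"ry":0,"rz":0,"hand":0.02},{"dx":0.0005,"dy":0.0014,"dz":0.0141,"rx":0,"ry":0,"rz":0,"hand":0.02},{"dx":0.0005,"dy":0.0014,"dz":0.0141,"rx":0,"ry":0,"rz":0,"hand":0.02},{"dx":0,"dy":0,"dz":0,"rx":0,"ry":0,"rz":0,"hand":0.02},{"dx":0,"dy":0,"dz":0,"rx":0,"ry":0,"rz":0,"hand":0.02}]'
python3 go.py .5394 -.1329 .037 -.1847 5
```

```text
clock: 7.52
position: [0.5401, -0.1324, 0.06]
ee_rot: [-0.0, 0.996, -0.091, -0.001]
contact_force: [1.1, 0.1, -1.4]
width: 0.027
gripper_force: 59.3
t 7.52 pos [ 0.5401 -0.1324  0.06  ] F [ 1.1  0.1 -1.4] w 0.027 per row d [-0.0001  0.0001  0.0046] r [-0.01  0.03  0.02]
```

```bash
python3 -m pendant '[{"dx":0,"dy":0,"dz":0.0046,"rx":0,"ry":0,"rz":0,"hand":0.02},{"dx":0,"dy":0,"dz":0.0046,"rx":0,"ry":0,"rz":0,"hand":0.02},{"dx":0,"dy":0,"dz":0.0046,"rx":0,"ry":0,"rz":0,"hand":0.02},{"dx":0,"dy":0,"dz":0.0046,"rx":0,"ry":0,"rz":0,"hand":0.02},{"dx":0,"dy":0,"dz":0.004,"rx":0,"ry":0,"rz":0,"hand":0.02},{"dx":0,"dy":0,"dz":0,"rx":0,"ry":0,"rz":0,"hand":0.02},{"dx":0,"dy":0,"dz":0,"rx":0,"ry":0,"rz":0,"hand":0.02}]'
python3 go.py .5394 -.1329 .037 -.1847 1
```

```text
clock: 8.1
position: [0.5404, -0.1334, 0.038]
ee_rot: [-0.0, 0.996, -0.092, -0.0]
contact_force: [0.8, -0.6, -1.3]
width: 0.027
gripper_force: 59.3
t 8.1 pos [ 0.5404 -0.1334  0.038 ] F [ 0.8 -0.6 -1.3] w 0.027 per row d [-0.0011 -0.0003  0.001 ] r [-0.    0.04  0.05]
```

```bash
python3 -m pendant '[{"dx":0,"dy":0,"dz":0.001,"rx":0,"ry":0,"rz":0,"hand":0.02},{"dx":0,"dy":0,"dz":0.001,"rx":0,"ry":0,"rz":0,"hand":0.02},{"dx":0,"dy":0,"dz":0,"rx":0,"ry":0,"rz":0,"hand":0.02},{"dx":0,"dy":0,"dz":0,"rx":0,"ry":0,"rz":0,"hand":0.02}]'
python3 -m pendant '[{"dx":0,"dy":0,"dz":0.001,"rx":0,"ry":0,"rz":0,"hand":0.02},{"dx":0,"dy":0,"dz":0,"rx":0,"ry":0,"rz":0,"hand":0.02},{"dx":0,"dy":0,"dz":0,"rx":0,"ry":0,"rz":0,"hand":0.02}]'
```

```text
clock: 8.43
position: [0.5407, -0.1334, 0.0364]
ee_rot: [0.0, 0.996, -0.092, 0.0]
contact_force: [0.7, 1.8, -1.0]
width: 0.0268
gripper_force: 59.3
clock: 8.68
position: [0.5408, -0.1333, 0.0359]
ee_rot: [-0.0, 0.996, -0.092, 0.0]
contact_force: [-1.1, 1.6, 5.1]
width: 0.0266
gripper_force: 60.0
```

```bash
python3 -m pendant '[{"dx":0,"dy":0,"dz":0,"rx":0,"ry":0,"rz":0,"hand":0.03},{"dx":0,"dy":0,"dz":0,"rx":0,"ry":0,"rz":0,"hand":0.044},{"dx":0,"dy":0,"dz":0,"rx":0,"ry":0,"rz":0,"hand":0.046},{"dx":0,"dy":0,"dz":0,"rx":0,"ry":0,"rz":0,"hand":0.046},{"dx":0,"dy":0,"dz":-0.01,"rx":0,"ry":0,"rz":0,"hand":0.046},{"dx":0,"dy":0,"dz":-0.014,"rx":0,"ry":0,"rz":0,"hand":0.046},{"dx":0,"dy":0,"dz":-0.018,"rx":0,"ry":0,"rz":0,"hand":0.046},{"dx":0,"dy":0,"dz":-0.018,"rx":0,"ry":0,"rz":0,"hand":0.046},{"dx":0,"dy":0,"dz":-0.018,"rx":0,"ry":0,"rz":0,"hand":0.046},{"dx":0,"dy":0,"dz":-0.018,"rx":0,"ry":0,"rz":0,"hand":0.046},{"dx":0,"dy":0,"dz":-0.018,"rx":0,"ry":0,"rz":0,"hand":0.046}]'
python3 go.py .568 .2343 .15 .04 20
```

```text
clock: 9.6
position: [0.5406, -0.1334, 0.1509]
ee_rot: [0.0, 0.996, -0.092, 0.0]
contact_force: [1.3, -0.7, 0.0]
width: 0.0457
gripper_force: 0.0
t 9.6 pos [ 0.5406 -0.1334  0.1509] F [ 1.3 -0.7  0. ] w 0.0457 per row d [ 0.     -0.0185  0.    ] r [ 0.   -0.   -0.64]
```

```bash
python3 -m pendant '[{"dx":0,"dy":-0.0185,"dz":0,"rx":0,"ry":0,"rz":-0.64,"hand":0.05},{"dx":0,"dy":-0.0185,"dz":0,"rx":0,"ry":0,"rz":-0.64,"hand":0.05},{"dx":0,"dy":-0.0185,"dz":0,"rx":0,"ry":0,"rz":-0.64,"hand":0.05},{"dx":0,"dy":-0.0185,"dz":0,"rx":0,"ry":0,"rz":-0.64,"hand":0.05},{"dx":0,"dy":-0.0185,"dz":0,"rx":0,"ry":0,"rz":-0.64,"hand":0.05},{"dx":0,"dy":-0.0185,"dz":0,"rx":0,"ry":0,"rz":-0.64,"hand":0.05},{"dx":0,"dy":-0.0185,"dz":0,"rx":0,"ry":0,"rz":-0.64,"hand":0.05},{"dx":0,"dy":-0.0185,"dz":0,"rx":0,"ry":0,"rz":-0.64,"hand":0.05},{"dx":0,"dy":-0.0185,"dz":0,"rx":0,"ry":0,"rz":-0.64,"hand":0.05},{"dx":0,"dy":-0.0185,"dz":0,"rx":0,"ry":0,"rz":-0.64,"hand":0.05},{"dx":0,"dy":-0.0185,"dz":0,"rx":0,"ry":0,"rz":-0.64,"hand":0.05},{"dx":0,"dy":-0.0185,"dz":0,"rx":0,"ry":0,"rz":-0.64,"hand":0.05}]'
python3 -m pendant '[{"dx":0,"dy":-0.0185,"dz":0,"rx":0,"ry":0,"rz":-0.64,"hand":0.05},{"dx":0,"dy":-0.0185,"dz":0,"rx":0,"ry":0,"rz":-0.64,"hand":0.05},{"dx":0,"dy":-0.0185,"dz":0,"rx":0,"ry":0,"rz":-0.64,"hand":0.05},{"dx":0,"dy":-0.0185,"dz":0,"rx":0,"ry":0,"rz":-0.64,"hand":0.05},{"dx":0,"dy":-0.0185,"dz":0,"rx":0,"ry":0,"rz":-0.64,"hand":0.05},{"dx":0,"dy":-0.0185,"dz":0,"rx":0,"ry":0,"rz":-0.64,"hand":0.05},{"dx":0,"dy":-0.0185,"dz":0,"rx":0,"ry":0,"rz":-0.64,"hand":0.05},{"dx":0,"dy":-0.0185,"dz":0,"rx":0,"ry":0,"rz":-0.64,"hand":0.05},{"dx":0,"dy":0,"dz":0,"rx":0,"ry":0,"rz":0,"hand":0.05},{"dx":0,"dy":0,"dz":0,"rx":0,"ry":0,"rz":0,"hand":0.05},{"dx":0,"dy":0,"dz":0,"rx":0,"ry":0,"rz":0,"hand":0.05}]'
python3 go.py .568 .2343 .034 .04 8
python3 - <<'E'
from rig import manip
import cv2,numpy as np
a=manip.get_image("top")["frame"][100:280,250:430,::-1];b=manip.get_image("side")["frame"][90:270,100:400,::-1]
g=np.hstack([cv2.resize(a,None,fx=2,fy=2),cv2.resize(b,None,fx=1.4,fy=2)])
cv2.imwrite("pics/p1.png",g)
E
```

```text
clock: 10.6
position: [0.5678, 0.0877, 0.15]
ee_rot: [0.0, 1.0, -0.024, 0.0]
contact_force: [-0.1, 0.2, 0.4]
width: 0.0497
gripper_force: 0.0
clock: 11.52
position: [0.5692, 0.2342, 0.1495]
ee_rot: [0.0, 1.0, 0.02, 0.0]
contact_force: [-0.3, -0.1, 0.5]
width: 0.05
gripper_force: 0.0
t 11.52 pos [0.5692 0.2342 0.1495] F [-0.3 -0.1  0.5] w 0.05 per row d [-0.0001 -0.      0.0144] r [ 0.01 -0.   -0.  ]
```

View pics/p1.png

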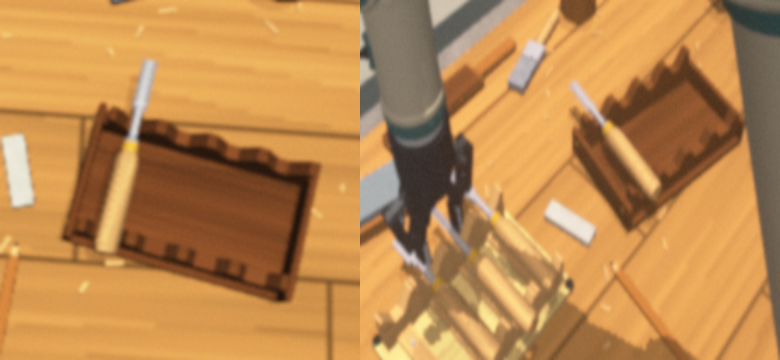

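The gouge lies in the rack's leftmost notch (top panel: ferrule at about 131,147, butt at 108,245), right way up. Next is the skew.

```bash
python3 -m pendant '[{"dx":0,"dy":0,"dz":0.0144,"rx":0,"ry":0,"rz":0,"hand":0.05},{"dx":0,"dy":0,"dz":0.0144,"rx":0,"ry":0,"rz":0,"hand":0.05},{"dx":0,"dy":0,"dz":0.0144,"rx":0,"ry":0,"rz":0,"hand":0.05},{"dx":0,"dy":0,"dz":0.0144,"rx":0,"ry":0,"rz":0,"hand":0.05},{"dx":0,"dy":0,"dz":0.0144,"rx":0,"ry":0,"rz":0,"hand":0.05},{"dx":0,"dy":0,"dz":0.0144,"rx":0,"ry":0,"rz":0,"hand":0.05},{"dx":0,"dy":0,"dz":0.0144,"rx":0,"ry":0,"rz":0,"hand":0.05},{"dx":0,"dy":0,"dz":0.0144,"rx":0,"ry":0,"rz":0,"hand":0.05},{"dx":0,"dy":0,"dz":0,"rx":0,"ry":0,"rz":0,"hand":0.05},{"dx":0,"dy":0,"dz":0,"rx":0,"ry":0,"rz":0,"hand":0.05}]' 60
python3 -m pendant '[{"dx":0,"dy":0,"dz":0,"rx":0,"ry":0,"rz":0,"hand":0.04},{"dx":0,"dy":0,"dz":0,"rx":0,"ry":0,"rz":0,"hand":0.032},{"dx":0,"dy":0,"dz":0,"rx":0,"ry":0,"rz":0,"hand":0.02},{"dx":0,"dy":0,"dz":0,"rx":0,"ry":0,"rz":0,"hand":0.02},{"dx":0,"dy":0,"dz":0,"rx":0,"ry":0,"rz":0,"hand":0.02},{"dx":0,"dy":0,"dz":0,"rx":0,"ry":0,"rz":0,"hand":0.02}]' 60
python3 -m pendant '[{"dx":0,"dy":0,"dz":-0.008,"rx":0,"ry":0,"rz":0,"hand":0.02},{"dx":0,"dy":0,"dz":-0.015,"rx":0,"ry":0,"rz":0,"hand":0.02},{"dx":0,"dy":0,"dz":-0.016,"rx":0,"ry":0,"rz":0,"hand":0.02},{"dx":0,"dy":0,"dz":-0.016,"rx":0,"ry":0,"rz":0,"hand":0.02},{"dx":0,"dy":0,"dz":-0.016,"rx":0,"ry":0,"rz":0,"hand":0.02},{"dx":0,"dy":0,"dz":-0.016,"rx":0,"ry":0,"rz":0,"hand":0.02},{"dx":0,"dy":0,"dz":-0.016,"rx":0,"ry":0,"rz":0,"hand":0.02},{"dx":0,"dy":0,"dz":-0.012,"rx":0,"ry":0,"rz":0,"hand":0.02},{"dx":0,"dy":0,"dz":0,"rx":0,"ry":0,"rz":0,"hand":0.02}]' 60
python3 go.py .5277 -.1958 .15 -.1847 22
```

```text
clock: 12.45
position: [0.5688, 0.2338, 0.0336]
ee_rot: [0.0, 1.0, 0.019, -0.001]
contact_force: [-0.3, 0.6, 0.5]
width: 0.0504
gripper_force: 0.0
clock: 12.95
position: [0.5703, 0.2348, 0.0355]
ee_rot: [-0.0, 1.0, 0.02, 0.001]
contact_force: [0.4, -0.9, 6.5]
width: 0.027
gripper_force: 59.6
clock: 13.7
position: [0.5705, 0.2353, 0.152]
ee_rot: [-0.001, 1.0, 0.02, 0.002]
contact_force: [-0.3, -0.3, -0.8]
width: 0.0269
gripper_force: 59.2
t 13.7 pos [0.5705 0.2353 0.152 ] F [-0.3 -0.3 -0.8] w 0.0269 per row d [-0.0005  0.0197  0.0001] r [-0.   -0.01  0.58]
```

```bash
python3 -m pendant '[{"dx":-0.0004,"dy":0.0197,"dz":0,"rx":0,"ry":0,"rz":0.58,"hand":0.02},{"dx":-0.0004,"dy":0.0197,"dz":0,"rx":0,"ry":0,"rz":0.58,"hand":0.02},{"dx":-0.0004,"dy":0.0197,"dz":0,"rx":0,"ry":0,"rz":0.58,"hand":0.02},{"dx":-0.0004,"dy":0.0197,"dz":0,"rx":0,"ry":0,"rz":0.58,"hand":0.02},{"dx":-0.0004,"dy":0.0197,"dz":0,"rx":0,"ry":0,"rz":0.58,"hand":0.02},{"dx":-0.0004,"dy":0.0197,"dz":0,"rx":0,"ry":0,"rz":0.58,"hand":0.02},{"dx":-0.0004,"dy":0.0197,"dz":0,"rx":0,"ry":0,"rz":0.58,"hand":0.02},{"dx":-0.0004,"dy":0.0197,"dz":0,"rx":0,"ry":0,"rz":0.58,"hand":0.02},{"dx":-0.0004,"dy":0.0197,"dz":0,"rx":0,"ry":0,"rz":0.58,"hand":0.02},{"dx":-0.0004,"dy":0.0197,"dz":0,"rx":0,"ry":0,"rz":0.58,"hand":0.02},{"dx":-0.0004,"dy":0.0197,"dz":0,"rx":0,"ry":0,"rz":0.58,"hand":0.02},{"dx":-0.0004,"dy":0.0197,"dz":0,"rx":0,"ry":0,"rz":0.58,"hand":0.02}]'
python3 -m pendant '[{"dx":-0.0004,"dy":0.0197,"dz":0,"rx":0,"ry":0,"rz":0.58,"hand":0.02},{"dx":-0.0004,"dy":0.0197,"dz":0,"rx":0,"ry":0,"rz":0.58,"hand":0.02},{"dx":-0.0004,"dy":0.0197,"dz":0,"rx":0,"ry":0,"rz":0.58,"hand":0.02},{"dx":-0.0004,"dy":0.0197,"dz":0,"rx":0,"ry":0,"rz":0.58,"hand":0.02},{"dx":-0.0004,"dy":0.0197,"dz":0,"rx":0,"ry":0,"rz":0.58,"hand":0.02},{"dx":-0.0004,"dy":0.0197,"dz":0,"rx":0,"ry":0,"rz":0.58,"hand":0.02},{"dx":-0.0004,"dy":0.0197,"dz":0,"rx":0,"ry":0,"rz":0.58,"hand":0.02},{"dx":-0.0004,"dy":0.0197,"dz":0,"rx":0,"ry":0,"rz":0.58,"hand":0.02},{"dx":-0.0004,"dy":0.0197,"dz":0,"rx":0,"ry":0,"rz":0.58,"hand":0.02},{"dx":-0.0004,"dy":0.0197,"dz":0,"rx":0,"ry":0,"rz":0.58,"hand":0.02},{"dx":0,"dy":0,"dz":0,"rx":0,"ry":0,"rz":0,"hand":0.02},{"dx":0,"dy":0,"dz":0,"rx":0,"ry":0,"rz":0,"hand":0.02}]'
python3 -m pendant '[{"dx":0,"dy":0,"dz":0,"rx":0,"ry":0,"rz":0,"hand":0.02},{"dx":0,"dy":0,"dz":0,"rx":0,"ry":0,"rz":0,"hand":0.02}]'
python3 go.py .529 -.196 .060 -.1847 6
```

```text
clock: 14.7
position: [0.5597, -0.0021, 0.1481]
ee_rot: [-0.0, 0.999, -0.041, -0.001]
contact_force: [-1.1, 0.2, -0.9]
width: 0.0268
gripper_force: 59.2
clock: 15.7
position: [0.5309, -0.1965, 0.1482]
ee_rot: [-0.001, 0.996, -0.092, -0.001]
contact_force: [-0.9, -0.5, -0.9]
width: 0.027
gripper_force: 59.3
clock: 15.87
position: [0.5315, -0.1951, 0.1487]
ee_rot: [-0.0, 0.996, -0.091, -0.0]
contact_force: [-0.4, -0.1, -0.6]
width: 0.0268
gripper_force: 59.3
t 15.87 pos [ 0.5315 -0.1951  0.1487] F [-0.4 -0.1 -0.6] w 0.0268 per row d [-0.0004  0.0002  0.0148] r [-0.01  0.01  0.02]
```

```bash
python3 -m pendant '[{"dx":-0.0004,"dy":0.0002,"dz":0.0148,"rx":0,"ry":0,"rz":0,"hand":0.02},{"dx":-0.0004,"dy":0.0002,"dz":0.0148,"rx":0,"ry":0,"rz":0,"hand":0.02},{"dx":-0.0004,"dy":0.0002,"dz":0.0148,"rx":0,"ry":0,"rz":0,"hand":0.02},{"dx":-0.0004,"dy":0.0002,"dz":0.0148,"rx":0,"ry":0,"rz":0,"hand":0.02},{"dx":-0.0004,"dy":0.0002,"dz":0.0148,"rx":0,"ry":0,"rz":0,"hand":0.02},{"dx":-0.0004,"dy":0.0002,"dz":0.0148,"rx":0,"ry":0,"rz":0,"hand":0.02},{"dx":0,"dy":0,"dz":0,"rx":0,"ry":0,"rz":0,"hand":0.02},{"dx":0,"dy":0,"dz":0,"rx":0,"ry":0,"rz":0,"hand":0.02}]'
python3 -m pendant '[{"dx":0,"dy":0,"dz":0.0046,"rx":0,"ry":0,"rz":0,"hand":0.02},{"dx":0,"dy":0,"dz":0.0046,"rx":0,"ry":0,"rz":0,"hand":0.02},{"dx":0,"dy":0,"dz":0.0046,"rx":0,"ry":0,"rz":0,"hand":0.02},{"dx":0,"dy":0,"dz":0.0046,"rx":0,"ry":0,"rz":0,"hand":0.02},{"dx":0,"dy":0,"dz":0.0036,"rx":0,"ry":0,"rz":0,"hand":0.02},{"dx":0,"dy":0,"dz":0,"rx":0,"ry":0,"rz":0,"hand":0.02},{"dx":0,"dy":0,"dz":0,"rx":0,"ry":0,"rz":0,"hand":0.02}]'
```

```text
clock: 16.53
position: [0.5287, -0.1959, 0.0598]
ee_rot: [-0.0, 0.996, -0.091, -0.001]
contact_force: [0.4, -0.4, -0.6]
width: 0.0268
gripper_force: 59.3
clock: 17.12
position: [0.5289, -0.1969, 0.038]
ee_rot: [-0.0, 0.996, -0.091, -0.0]
contact_force: [0.2, -0.1, -1.4]
width: 0.0269
gripper_force: 59.3
```

```bash
python3 -m pendant '[{"dx":0,"dy":0,"dz":0.001,"rx":0,"ry":0,"rz":0,"hand":0.02},{"dx":0,"dy":0,"dz":0.001,"rx":0,"ry":0,"rz":0,"hand":0.02},{"dx":0,"dy":0,"dz":0.0005,"rx":0,"ry":0,"rz":0,"hand":0.02},{"dx":0,"dy":0,"dz":0,"rx":0,"ry":0,"rz":0,"hand":0.02},{"dx":0,"dy":0,"dz":0,"rx":0,"ry":0,"rz":0,"hand":0.02}]'
python3 -m pendant '[{"dx":0,"dy":0,"dz":0.0005,"rx":0,"ry":0,"rz":0,"hand":0.02},{"dx":0,"dy":0,"dz":0,"rx":0,"ry":0,"rz":0,"hand":0.02},{"dx":0,"dy":0,"dz":0,"rx":0,"ry":0,"rz":0,"hand":0.02}]'
```

```text
clock: 17.53
position: [0.5293, -0.1969, 0.036]
ee_rot: [-0.0, 0.996, -0.092, 0.0]
contact_force: [0.4, 1.5, -0.7]
width: 0.0267
gripper_force: 59.5
clock: 17.78
position: [0.5293, -0.1968, 0.0358]
ee_rot: [-0.0, 0.996, -0.092, 0.0]
contact_force: [-0.5, 1.7, 5.4]
width: 0.0268
gripper_force: 60.0
```

Seated on the rails; release, lift, and return for the V tool.

```bash
python3 -m pendant '[{"dx":0,"dy":0,"dz":0,"rx":0,"ry":0,"rz":0,"hand":0.03},{"dx":0,"dy":0,"dz":0,"rx":0,"ry":0,"rz":0,"hand":0.044},{"dx":0,"dy":0,"dz":0,"rx":0,"ry":0,"rz":0,"hand":0.046},{"dx":0,"dy":0,"dz":0,"rx":0,"ry":0,"rz":0,"hand":0.046},{"dx":0,"dy":0,"dz":-0.01,"rx":0,"ry":0,"rz":0,"hand":0.046},{"dx":0,"dy":0,"dz":-0.014,"rx":0,"ry":0,"rz":0,"hand":0.046},{"dx":0,"dy":0,"dz":-0.018,"rx":0,"ry":0,"rz":0,"hand":0.046},{"dx":0,"dy":0,"dz":-0.018,"rx":0,"ry":0,"rz":0,"hand":0.046},{"dx":0,"dy":0,"dz":-0.018,"rx":0,"ry":0,"rz":0,"hand":0.046},{"dx":0,"dy":0,"dz":-0.018,"rx":0,"ry":0,"rz":0,"hand":0.046},{"dx":0,"dy":0,"dz":-0.018,"rx":0,"ry":0,"rz":0,"hand":0.046}]'
python3 go.py .5605 .1708 .15 .04 20
```

```text
clock: 18.7
position: [0.5291, -0.197, 0.1509]
ee_rot: [0.0, 0.996, -0.091, 0.0]
contact_force: [-0.1, 0.5, 0.6]
width: 0.0458
gripper_force: 0.0
t 18.7 pos [ 0.5291 -0.197   0.1509] F [-0.1  0.5  0.6] w 0.0458 per row d [ 0.0003 -0.0185  0.    ] r [ 0.   -0.   -0.64]
```

```bash
python3 -m pendant '[{"dx":0.0003,"dy":-0.0185,"dz":0,"rx":0,"ry":0,"rz":-0.64,"hand":0.05},{"dx":0.0003,"dy":-0.0185,"dz":0,"rx":0,"ry":0,"rz":-0.64,"hand":0.05},{"dx":0.0003,"dy":-0.0185,"dz":0,"rx":0,"ry":0,"rz":-0.64,"hand":0.05},{"dx":0.0003,"dy":-0.0185,"dz":0,"rx":0,"ry":0,"rz":-0.64,"hand":0.05},{"dx":0.0003,"dy":-0.0185,"dz":0,"rx":0,"ry":0,"rz":-0.64,"hand":0.05},{"dx":0.0003,"dy":-0.0185,"dz":0,"rx":0,"ry":0,"rz":-0.64,"hand":0.05},{"dx":0.0003,"dy":-0.0185,"dz":0,"rx":0,"ry":0,"rz":-0.64,"hand":0.05},{"dx":0.0003,"dy":-0.0185,"dz":0,"rx":0,"ry":0,"rz":-0.64,"hand":0.05},{"dx":0.0003,"dy":-0.0185,"dz":0,"rx":0,"ry":0,"rz":-0.64,"hand":0.05},{"dx":0.0003,"dy":-0.0185,"dz":0,"rx":0,"ry":0,"rz":-0.64,"hand":0.05},{"dx":0.0003,"dy":-0.0185,"dz":0,"rx":0,"ry":0,"rz":-0.64,"hand":0.05},{"dx":0.0003,"dy":-0.0185,"dz":0,"rx":0,"ry":0,"rz":-0.64,"hand":0.05}]'
python3 -m pendant '[{"dx":0.0003,"dy":-0.0185,"dz":0,"rx":0,"ry":0,"rz":-0.64,"hand":0.05},{"dx":0.0003,"dy":-0.0185,"dz":0,"rx":0,"ry":0,"rz":-0.64,"hand":0.05},{"dx":0.0003,"dy":-0.0185,"dz":0,"rx":0,"ry":0,"rz":-0.64,"hand":0.05},{"dx":0.0003,"dy":-0.0185,"dz":0,"rx":0,"ry":0,"rz":-0.64,"hand":0.05},{"dx":0.0003,"dy":-0.0185,"dz":0,"rx":0,"ry":0,"rz":-0.64,"hand":0.05},{"dx":0.0003,"dy":-0.0185,"dz":0,"rx":0,"ry":0,"rz":-0.64,"hand":0.05},{"dx":0.0003,"dy":-0.0185,"dz":0,"rx":0,"ry":0,"rz":-0.64,"hand":0.05},{"dx":0.0003,"dy":-0.0185,"dz":0,"rx":0,"ry":0,"rz":-0.64,"hand":0.05},{"dx":0,"dy":0,"dz":0,"rx":0,"ry":0,"rz":0,"hand":0.05},{"dx":0,"dy":0,"dz":0,"rx":0,"ry":0,"rz":0,"hand":0.05},{"dx":0,"dy":0,"dz":0,"rx":0,"ry":0,"rz":0,"hand":0.05}]'
python3 go.py .5605 .1708 .034 .04 8
```

```text
clock: 19.7
position: [0.5597, 0.0236, 0.15]
ee_rot: [0.0, 1.0, -0.024, 0.0]
contact_force: [0.1, 0.5, -0.3]
width: 0.0503
gripper_force: 0.0
clock: 20.62
position: [0.5634, 0.1702, 0.1496]
ee_rot: [0.0, 1.0, 0.02, 0.0]
contact_force: [0.1, -0.4, 0.2]
width: 0.0501
gripper_force: 0.0
t 20.62 pos [0.5634 0.1702 0.1496] F [ 0.1 -0.4  0.2] w 0.0501 per row d [-0.0004 -0.0001  0.0144] r [ 0.01 -0.    0.  ]
```

```bash
python3 -m pendant '[{"dx":-0.0004,"dy":0,"dz":0.0144,"rx":0,"ry":0,"rz":0,"hand":0.05},{"dx":-0.0004,"dy":0,"dz":0.0144,"rx":0,"ry":0,"rz":0,"hand":0.05},{"dx":-0.0004,"dy":0,"dz":0.0144,"rx":0,"ry":0,"rz":0,"hand":0.05},{"dx":-0.0004,"dy":0,"dz":0.0144,"rx":0,"ry":0,"rz":0,"hand":0.05},{"dx":-0.0004,"dy":0,"dz":0.0144,"rx":0,"ry":0,"rz":0,"hand":0.05},{"dx":-0.0004,"dy":0,"dz":0.0144,"rx":0,"ry":0,"rz":0,"hand":0.05},{"dx":-0.0004,"dy":0,"dz":0.0144,"rx":0,"ry":0,"rz":0,"hand":0.05},{"dx":-0.0004,"dy":0,"dz":0.0144,"rx":0,"ry":0,"rz":0,"hand":0.05},{"dx":0,"dy":0,"dz":0,"rx":0,"ry":0,"rz":0,"hand":0.05},{"dx":0,"dy":0,"dz":0,"rx":0,"ry":0,"rz":0,"hand":0.05}]' 60
python3 -m pendant '[{"dx":0,"dy":0,"dz":0,"rx":0,"ry":0,"rz":0,"hand":0.04},{"dx":0,"dy":0,"dz":0,"rx":0,"ry":0,"rz":0,"hand":0.032},{"dx":0,"dy":0,"dz":0,"rx":0,"ry":0,"rz":0,"hand":0.02},{"dx":0,"dy":0,"dz":0,"rx":0,"ry":0,"rz":0,"hand":0.02},{"dx":0,"dy":0,"dz":0,"rx":0,"ry":0,"rz":0,"hand":0.02},{"dx":0,"dy":0,"dz":0,"rx":0,"ry":0,"rz":0,"hand":0.02}]' 60
python3 -m pendant '[{"dx":0,"dy":0,"dz":-0.008,"rx":0,"ry":0,"rz":0,"hand":0.02},{"dx":0,"dy":0,"dz":-0.015,"rx":0,"ry":0,"rz":0,"hand":0.02},{"dx":0,"dy":0,"dz":-0.016,"rx":0,"ry":0,"rz":0,"hand":0.02},{"dx":0,"dy":0,"dz":-0.016,"rx":0,"ry":0,"rz":0,"hand":0.02},{"dx":0,"dy":0,"dz":-0.016,"rx":0,"ry":0,"rz":0,"hand":0.02},{"dx":0,"dy":0,"dz":-0.016,"rx":0,"ry":0,"rz":0,"hand":0.02},{"dx":0,"dy":0,"dz":-0.016,"rx":0,"ry":0,"rz":0,"hand":0.02},{"dx":0,"dy":0,"dz":-0.012,"rx":0,"ry":0,"rz":0,"hand":0.02},{"dx":0,"dy":0,"dz":0,"rx":0,"ry":0,"rz":0,"hand":0.02}]' 60
python3 go.py .5165 -.2588 .15 -.1847 22
```

```text
clock: 21.45
position: [0.5598, 0.1695, 0.0337]
ee_rot: [0.0, 1.0, 0.02, -0.001]
contact_force: [0.5, -0.3, 0.3]
width: 0.05
gripper_force: 0.0
clock: 21.95
position: [0.5613, 0.1705, 0.0354]
ee_rot: [0.0, 1.0, 0.02, 0.001]
contact_force: [0.2, -1.3, 5.5]
width: 0.0265
gripper_force: 59.5
clock: 22.7
position: [0.5617, 0.1711, 0.152]
ee_rot: [-0.0, 1.0, 0.02, 0.003]
contact_force: [1.1, 0.2, -0.9]
width: 0.0267
gripper_force: 59.2
t 22.7 pos [0.5617 0.1711 0.152 ] F [ 1.1  0.2 -0.9] w 0.0267 per row d [-0.0006  0.0197  0.0001] r [-0.   -0.01  0.59]
```

```bash
python3 -m pendant '[{"dx":-0.0006,"dy":0.0197,"dz":0,"rx":0,"ry":0,"rz":0.58,"hand":0.02},{"dx":-0.0006,"dy":0.0197,"dz":0,"rx":0,"ry":0,"rz":0.58,"hand":0.02},{"dx":-0.0006,"dy":0.0197,"dz":0,"rx":0,"ry":0,"rz":0.58,"hand":0.02},{"dx":-0.0006,"dy":0.0197,"dz":0,"rx":0,"ry":0,"rz":0.58,"hand":0.02},{"dx":-0.0006,"dy":0.0197,"dz":0,"rx":0,"ry":0,"rz":0.58,"hand":0.02},{"dx":-0.0006,"dy":0.0197,"dz":0,"rx":0,"ry":0,"rz":0.58,"hand":0.02},{"dx":-0.0006,"dy":0.0197,"dz":0,"rx":0,"ry":0,"rz":0.58,"hand":0.02},{"dx":-0.0006,"dy":0.0197,"dz":0,"rx":0,"ry":0,"rz":0.58,"hand":0.02},{"dx":-0.0006,"dy":0.0197,"dz":0,"rx":0,"ry":0,"rz":0.58,"hand":0.02},{"dx":-0.0006,"dy":0.0197,"dz":0,"rx":0,"ry":0,"rz":0.58,"hand":0.02},{"dx":-0.0006,"dy":0.0197,"dz":0,"rx":0,"ry":0,"rz":0.58,"hand":0.02},{"dx":-0.0006,"dy":0.0197,"dz":0,"rx":0,"ry":0,"rz":0.58,"hand":0.02}]'
python3 -m pendant '[{"dx":-0.0006,"dy":0.0197,"dz":0,"rx":0,"ry":0,"rz":0.58,"hand":0.02},{"dx":-0.0006,"dy":0.0197,"dz":0,"rx":0,"ry":0,"rz":0.58,"hand":0.02},{"dx":-0.0006,"dy":0.0197,"dz":0,"rx":0,"ry":0,"rz":0.58,"hand":0.02},{"dx":-0.0006,"dy":0.0197,"dz":0,"rx":0,"ry":0,"rz":0.58,"hand":0.02},{"dx":-0.0006,"dy":0.0197,"dz":0,"rx":0,"ry":0,"rz":0.58,"hand":0.02},{"dx":-0.0006,"dy":0.0197,"dz":0,"rx":0,"ry":0,"rz":0.58,"hand":0.02},{"dx":-0.0006,"dy":0.0197,"dz":0,"rx":0,"ry":0,"rz":0.58,"hand":0.02},{"dx":-0.0006,"dy":0.0197,"dz":0,"rx":0,"ry":0,"rz":0.58,"hand":0.02},{"dx":-0.0006,"dy":0.0197,"dz":0,"rx":0,"ry":0,"rz":0.58,"hand":0.02},{"dx":-0.0006,"dy":0.0197,"dz":0,"rx":0,"ry":0,"rz":0.58,"hand":0.02},{"dx":0,"dy":0,"dz":0,"rx":0,"ry":0,"rz":0,"hand":0.02},{"dx":0,"dy":0,"dz":0,"rx":0,"ry":0,"rz":0,"hand":0.02}]'
python3 -m pendant '[{"dx":0,"dy":0,"dz":0,"rx":0,"ry":0,"rz":0,"hand":0.02},{"dx":0,"dy":0,"dz":0,"rx":0,"ry":0,"rz":0,"hand":0.02}]'
python3 go.py .5168 -.259 .060 -.1847 6
```

```text
clock: 23.7
position: [0.5485, -0.0662, 0.1481]
ee_rot: [-0.0, 0.999, -0.041, -0.001]
contact_force: [0.4, 0.3, -1.4]
width: 0.0271
gripper_force: 59.3
clock: 24.7
position: [0.5179, -0.2604, 0.1481]
ee_rot: [-0.001, 0.996, -0.092, -0.001]
contact_force: [-0.5, -0.2, -1.2]
width: 0.0268
gripper_force: 59.4
clock: 24.87
position: [0.5185, -0.259, 0.1487]
ee_rot: [-0.001, 0.996, -0.091, -0.0]
contact_force: [0.5, 0.5, -1.7]
width: 0.0269
gripper_force: 59.4
t 24.87 pos [ 0.5185 -0.259   0.1487] F [ 0.5  0.5 -1.7] w 0.0269 per row d [-0.0003  0.0001  0.0148] r [-0.01  0.01  0.03]
```

```bash
python3 -m pendant '[{"dx":-0.0003,"dy":0.0001,"dz":0.0148,"rx":0,"ry":0,"rz":0,"hand":0.02},{"dx":-0.0003,"dy":0.0001,"dz":0.0148,"rx":0,"ry":0,"rz":0,"hand":0.02},{"dx":-0.0003,"dy":0.0001,"dz":0.0148,"rx":0,"ry":0,"rz":0,"hand":0.02},{"dx":-0.0003,"dy":0.0001,"dz":0.0148,"rx":0,"ry":0,"rz":0,"hand":0.02},{"dx":-0.0003,"dy":0.0001,"dz":0.0148,"rx":0,"ry":0,"rz":0,"hand":0.02},{"dx":-0.0003,"dy":0.0001,"dz":0.0148,"rx":0,"ry":0,"rz":0,"hand":0.02},{"dx":0,"dy":0,"dz":0,"rx":0,"ry":0,"rz":0,"hand":0.02},{"dx":0,"dy":0,"dz":0,"rx":0,"ry":0,"rz":0,"hand":0.02}]'
python3 -m pendant '[{"dx":0,"dy":0,"dz":0.0046,"rx":0,"ry":0,"rz":0,"hand":0.02},{"dx":0,"dy":0,"dz":0.0046,"rx":0,"ry":0,"rz":0,"hand":0.02},{"dx":0,"dy":0,"dz":0.0046,"rx":0,"ry":0,"rz":0,"hand":0.02},{"dx":0,"dy":0,"dz":0.0046,"rx":0,"ry":0,"rz":0,"hand":0.02},{"dx":0,"dy":0,"dz":0.0036,"rx":0,"ry":0,"rz":0,"hand":0.02},{"dx":0,"dy":0,"dz":0,"rx":0,"ry":0,"rz":0,"hand":0.02},{"dx":0,"dy":0,"dz":0,"rx":0,"ry":0,"rz":0,"hand":0.02}]'
python3 -m pendant '[{"dx":0,"dy":0,"dz":0.001,"rx":0,"ry":0,"rz":0,"hand":0.02},{"dx":0,"dy":0,"dz":0.001,"rx":0,"ry":0,"rz":0,"hand":0.02},{"dx":0,"dy":0,"dz":0.0005,"rx":0,"ry":0,"rz":0,"hand":0.02},{"dx":0,"dy":0,"dz":0,"rx":0,"ry":0,"rz":0,"hand":0.02},{"dx":0,"dy":0,"dz":0,"rx":0,"ry":0,"rz":0,"hand":0.02}]'
```

```text
clock: 25.53
position: [0.5164, -0.2592, 0.0598]
ee_rot: [-0.001, 0.996, -0.09, -0.001]
contact_force: [-0.9, 0.1, -0.4]
width: 0.0267
gripper_force: 59.3
clock: 26.12
position: [0.5166, -0.2604, 0.038]
ee_rot: [-0.0, 0.996, -0.091, -0.0]
contact_force: [0.2, -0.5, -1.8]
width: 0.0269
gripper_force: 59.4
clock: 26.53
position: [0.517, -0.2602, 0.036]
ee_rot: [-0.0, 0.996, -0.091, 0.0]
contact_force: [1.5, 1.2, 0.2]
width: 0.0268
gripper_force: 59.7
```

```bash
python3 -m pendant '[{"dx":0,"dy":0,"dz":0.0005,"rx":0,"ry":0,"rz":0,"hand":0.02},{"dx":0,"dy":0,"dz":0,"rx":0,"ry":0,"rz":0,"hand":0.02},{"dx":0,"dy":0,"dz":0,"rx":0,"ry":0,"rz":0,"hand":0.02}]'
python3 -m pendant '[{"dx":0,"dy":0,"dz":0,"rx":0,"ry":0,"rz":0,"hand":0.03},{"dx":0,"dy":0,"dz":0,"rx":0,"ry":0,"rz":0,"hand":0.044},{"dx":0,"dy":0,"dz":0,"rx":0,"ry":0,"rz":0,"hand":0.046},{"dx":0,"dy":0,"dz":0,"rx":0,"ry":0,"rz":0,"hand":0.046},{"dx":0,"dy":0,"dz":-0.01,"rx":0,"ry":0,"rz":0,"hand":0.046},{"dx":0,"dy":0,"dz":-0.014,"rx":0,"ry":0,"rz":0,"hand":0.046},{"dx":0,"dy":0,"dz":-0.018,"rx":0,"ry":0,"rz":0,"hand":0.046},{"dx":0,"dy":0,"dz":-0.018,"rx":0,"ry":0,"rz":0,"hand":0.046},{"dx":0,"dy":0,"dz":-0.018,"rx":0,"ry":0,"rz":0,"hand":0.046},{"dx":0,"dy":0,"dz":-0.018,"rx":0,"ry":0,"rz":0,"hand":0.046},{"dx":0,"dy":0,"dz":-0.018,"rx":0,"ry":0,"rz":0,"hand":0.046}]'
python3 go.py .5755 .108 .15 .04 20
```

```text
clock: 26.78
position: [0.517, -0.2602, 0.0358]
ee_rot: [-0.0, 0.996, -0.091, 0.0]
contact_force: [-0.4, 2.1, 5.6]
width: 0.0269
gripper_force: 60.2
clock: 27.7
position: [0.5167, -0.2605, 0.1509]
ee_rot: [0.0, 0.996, -0.091, 0.0]
contact_force: [0.0, 0.4, -0.2]
width: 0.046
gripper_force: 0.0
t 27.7 pos [ 0.5167 -0.2605  0.1509] F [ 0.   0.4 -0.2] w 0.046 per row d [ 0.0016 -0.0186  0.    ] r [ 0.   -0.   -0.64]
```

```bash
python3 -m pendant '[{"dx":0.0016,"dy":-0.0186,"dz":0,"rx":0,"ry":0,"rz":-0.64,"hand":0.05},{"dx":0.0016,"dy":-0.0186,"dz":0,"rx":0,"ry":0,"rz":-0.64,"hand":0.05},{"dx":0.0016,"dy":-0.0186,"dz":0,"rx":0,"ry":0,"rz":-0.64,"hand":0.05},{"dx":0.0016,"dy":-0.0186,"dz":0,"rx":0,"ry":0,"rz":-0.64,"hand":0.05},{"dx":0.0016,"dy":-0.0186,"dz":0,"rx":0,"ry":0,"rz":-0.64,"hand":0.05},{"dx":0.0016,"dy":-0.0186,"dz":0,"rx":0,"ry":0,"rz":-0.64,"hand":0.05},{"dx":0.0016,"dy":-0.0186,"dz":0,"rx":0,"ry":0,"rz":-0.64,"hand":0.05},{"dx":0.0016,"dy":-0.0186,"dz":0,"rx":0,"ry":0,"rz":-0.64,"hand":0.05},{"dx":0.0016,"dy":-0.0186,"dz":0,"rx":0,"ry":0,"rz":-0.64,"hand":0.05},{"dx":0.0016,"dy":-0.0186,"dz":0,"rx":0,"ry":0,"rz":-0.64,"hand":0.05},{"dx":0.0016,"dy":-0.0186,"dz":0,"rx":0,"ry":0,"rz":-0.64,"hand":0.05},{"dx":0.0016,"dy":-0.0186,"dz":0,"rx":0,"ry":0,"rz":-0.64,"hand":0.05}]'
python3 -m pendant '[{"dx":0.0016,"dy":-0.0186,"dz":0,"rx":0,"ry":0,"rz":-0.64,"hand":0.05},{"dx":0.0016,"dy":-0.0186,"dz":0,"rx":0,"ry":0,"rz":-0.64,"hand":0.05},{"dx":0.0016,"dy":-0.0186,"dz":0,"rx":0,"ry":0,"rz":-0.64,"hand":0.05},{"dx":0.0016,"dy":-0.0186,"dz":0,"rx":0,"ry":0,"rz":-0.64,"hand":0.05},{"dx":0.0016,"dy":-0.0186,"dz":0,"rx":0,"ry":0,"rz":-0.64,"hand":0.05},{"dx":0.0016,"dy":-0.0186,"dz":0,"rx":0,"ry":0,"rz":-0.64,"hand":0.05},{"dx":0.0016,"dy":-0.0186,"dz":0,"rx":0,"ry":0,"rz":-0.64,"hand":0.05},{"dx":0.0016,"dy":-0.0186,"dz":0,"rx":0,"ry":0,"rz":-0.64,"hand":0.05},{"dx":0,"dy":0,"dz":0,"rx":0,"ry":0,"rz":0,"hand":0.05},{"dx":0,"dy":0,"dz":0,"rx":0,"ry":0,"rz":0,"hand":0.05},{"dx":0,"dy":0,"dz":0,"rx":0,"ry":0,"rz":0,"hand":0.05}]'
python3 go.py .5755 .108 .034 .04 8
```

```text
clock: 28.7
position: [0.5629, -0.0405, 0.15]
ee_rot: [0.0, 1.0, -0.024, 0.0]
contact_force: [0.7, 0.7, 0.4]
width: 0.0503
gripper_force: 0.0
clock: 29.62
position: [0.5768, 0.1068, 0.1496]
ee_rot: [0.0, 1.0, 0.021, 0.0]
contact_force: [-0.3, -0.6, -0.2]
width: 0.0497
gripper_force: 0.0
t 29.62 pos [0.5768 0.1068 0.1496] F [-0.3 -0.6 -0.2] w 0.0497 per row d [-0.0002 -0.0002  0.0144] r [ 0.01 -0.    0.01]
```

```bash
python3 -m pendant '[{"dx":-0.0002,"dy":-0.0002,"dz":0.0144,"rx":0,"ry":0,"rz":0,"hand":0.05},{"dx":-0.0002,"dy":-0.0002,"dz":0.0144,"rx":0,"ry":0,"rz":0,"hand":0.05},{"dx":-0.0002,"dy":-0.0002,"dz":0.0144,"rx":0,"ry":0,"rz":0,"hand":0.05},{"dx":-0.0002,"dy":-0.0002,"dz":0.0144,"rx":0,"ry":0,"rz":0,"hand":0.05},{"dx":-0.0002,"dy":-0.0002,"dz":0.0144,"rx":0,"ry":0,"rz":0,"hand":0.05},{"dx":-0.0002,"dy":-0.0002,"dz":0.0144,"rx":0,"ry":0,"rz":0,"hand":0.05},{"dx":-0.0002,"dy":-0.0002,"dz":0.0144,"rx":0,"ry":0,"rz":0,"hand":0.05},{"dx":-0.0002,"dy":-0.0002,"dz":0.0144,"rx":0,"ry":0,"rz":0,"hand":0.05},{"dx":0,"dy":0,"dz":0,"rx":0,"ry":0,"rz":0,"hand":0.05},{"dx":0,"dy":0,"dz":0,"rx":0,"ry":0,"rz":0,"hand":0.05}]' 60
python3 -m pendant '[{"dx":0,"dy":0,"dz":0,"rx":0,"ry":0,"rz":0,"hand":0.04},{"dx":0,"dy":0,"dz":0,"rx":0,"ry":0,"rz":0,"hand":0.032},{"dx":0,"dy":0,"dz":0,"rx":0,"ry":0,"rz":0,"hand":0.02},{"dx":0,"dy":0,"dz":0,"rx":0,"ry":0,"rz":0,"hand":0.02},{"dx":0,"dy":0,"dz":0,"rx":0,"ry":0,"rz":0,"hand":0.02},{"dx":0,"dy":0,"dz":0,"rx":0,"ry":0,"rz":0,"hand":0.02}]' 60
python3 -m pendant '[{"dx":0,"dy":0,"dz":-0.008,"rx":0,"ry":0,"rz":0,"hand":0.02},{"dx":0,"dy":0,"dz":-0.015,"rx":0,"ry":0,"rz":0,"hand":0.02},{"dx":0,"dy":0,"dz":-0.016,"rx":0,"ry":0,"rz":0,"hand":0.02},{"dx":0,"dy":0,"dz":-0.016,"rx":0,"ry":0,"rz":0,"hand":0.02},{"dx":0,"dy":0,"dz":-0.016,"rx":0,"ry":0,"rz":0,"hand":0.02},{"dx":0,"dy":0,"dz":-0.016,"rx":0,"ry":0,"rz":0,"hand":0.02},{"dx":0,"dy":0,"dz":-0.016,"rx":0,"ry":0,"rz":0,"hand":0.02},{"dx":0,"dy":0,"dz":-0.012,"rx":0,"ry":0,"rz":0,"hand":0.02},{"dx":0,"dy":0,"dz":0,"rx":0,"ry":0,"rz":0,"hand":0.02}]' 60
python3 go.py .5045 -.322 .15 -.1847 22
```

```text
clock: 30.45
position: [0.5747, 0.1078, 0.0337]
ee_rot: [0.0, 1.0, 0.02, -0.001]
contact_force: [0.7, -0.1, 0.8]
width: 0.05
gripper_force: 0.0
clock: 30.95
position: [0.5762, 0.1087, 0.0354]
ee_rot: [0.0, 1.0, 0.021, 0.001]
contact_force: [-0.4, -1.6, 5.6]
width: 0.027
gripper_force: 59.5
clock: 31.7
position: [0.5765, 0.1092, 0.1519]
ee_rot: [-0.0, 1.0, 0.021, 0.002]
contact_force: [0.3, 0.8, -1.9]
width: 0.0268
gripper_force: 59.2
t 31.7 pos [0.5765 0.1092 0.1519] F [ 0.3  0.8 -1.9] w 0.0268 per row d [-0.0019  0.0198  0.0001] r [-0.   -0.01  0.59]
```

```bash
python3 -m pendant '[{"dx":-0.0019,"dy":0.0198,"dz":0,"rx":0,"ry":0,"rz":0.58,"hand":0.02},{"dx":-0.0019,"dy":0.0198,"dz":0,"rx":0,"ry":0,"rz":0.58,"hand":0.02},{"dx":-0.0019,"dy":0.0198,"dz":0,"rx":0,"ry":0,"rz":0.58,"hand":0.02},{"dx":-0.0019,"dy":0.0198,"dz":0,"rx":0,"ry":0,"rz":0.58,"hand":0.02},{"dx":-0.0019,"dy":0.0198,"dz":0,"rx":0,"ry":0,"rz":0.58,"hand":0.02},{"dx":-0.0019,"dy":0.0198,"dz":0,"rx":0,"ry":0,"rz":0.58,"hand":0.02},{"dx":-0.0019,"dy":0.0198,"dz":0,"rx":0,"ry":0,"rz":0.58,"hand":0.02},{"dx":-0.0019,"dy":0.0198,"dz":0,"rx":0,"ry":0,"rz":0.58,"hand":0.02},{"dx":-0.0019,"dy":0.0198,"dz":0,"rx":0,"ry":0,"rz":0.58,"hand":0.02},{"dx":-0.0019,"dy":0.0198,"dz":0,"rx":0,"ry":0,"rz":0.58,"hand":0.02},{"dx":-0.0019,"dy":0.0198,"dz":0,"rx":0,"ry":0,"rz":0.58,"hand":0.02},{"dx":-0.0019,"dy":0.0198,"dz":0,"rx":0,"ry":0,"rz":0.58,"hand":0.02}]'
python3 -m pendant '[{"dx":-0.0019,"dy":0.0198,"dz":0,"rx":0,"ry":0,"rz":0.58,"hand":0.02},{"dx":-0.0019,"dy":0.0198,"dz":0,"rx":0,"ry":0,"rz":0.58,"hand":0.02},{"dx":-0.0019,"dy":0.0198,"dz":0,"rx":0,"ry":0,"rz":0.58,"hand":0.02},{"dx":-0.0019,"dy":0.0198,"dz":0,"rx":0,"ry":0,"rz":0.58,"hand":0.02},{"dx":-0.0019,"dy":0.0198,"dz":0,"rx":0,"ry":0,"rz":0.58,"hand":0.02},{"dx":-0.0019,"dy":0.0198,"dz":0,"rx":0,"ry":0,"rz":0.58,"hand":0.02},{"dx":-0.0019,"dy":0.0198,"dz":0,"rx":0,"ry":0,"rz":0.58,"hand":0.02},{"dx":-0.0019,"dy":0.0198,"dz":0,"rx":0,"ry":0,"rz":0.58,"hand":0.02},{"dx":-0.0019,"dy":0.0198,"dz":0,"rx":0,"ry":0,"rz":0.58,"hand":0.02},{"dx":-0.0019,"dy":0.0198,"dz":0,"rx":0,"ry":0,"rz":0.58,"hand":0.02},{"dx":0,"dy":0,"dz":0,"rx":0,"ry":0,"rz":0,"hand":0.02},{"dx":0,"dy":0,"dz":0,"rx":0,"ry":0,"rz":0,"hand":0.02}]'
python3 -m pendant '[{"dx":0,"dy":0,"dz":0,"rx":0,"ry":0,"rz":0,"hand":0.02},{"dx":0,"dy":0,"dz":0,"rx":0,"ry":0,"rz":0,"hand":0.02}]'
python3 go.py .5048 -.322 .060 -.1847 6
```

```text
clock: 32.7
position: [0.5479, -0.1287, 0.148]
ee_rot: [-0.0, 0.999, -0.04, -0.001]
contact_force: [0.1, -0.1, -2.3]
width: 0.0268
gripper_force: 59.3
clock: 33.7
position: [0.5044, -0.3225, 0.148]
ee_rot: [-0.001, 0.996, -0.092, -0.001]
contact_force: [0.0, 0.4, -1.0]
width: 0.027
gripper_force: 59.4
clock: 33.87
position: [0.5051, -0.321, 0.1486]
ee_rot: [-0.001, 0.996, -0.09, -0.0]
contact_force: [0.8, 0.1, -1.2]
width: 0.0269
gripper_force: 59.4
t 33.87 pos [ 0.5051 -0.321   0.1486] F [ 0.8  0.1 -1.2] w 0.0269 per row d [-0.      0.0002  0.0148] r [-0.01  0.01  0.04]
```

```bash
python3 -m pendant '[{"dx":0,"dy":0.0001,"dz":0.0148,"rx":0,"ry":0,"rz":0,"hand":0.02},{"dx":0,"dy":0.0001,"dz":0.0148,"rx":0,"ry":0,"rz":0,"hand":0.02},{"dx":0,"dy":0.0001,"dz":0.0148,"rx":0,"ry":0,"rz":0,"hand":0.02},{"dx":0,"dy":0.0001,"dz":0.0148,"rx":0,"ry":0,"rz":0,"hand":0.02},{"dx":0,"dy":0.0001,"dz":0.0148,"rx":0,"ry":0,"rz":0,"hand":0.02},{"dx":0,"dy":0,"dz":0.0148,"rx":0,"ry":0,"rz":0,"hand":0.02},{"dx":0,"dy":0,"dz":0,"rx":0,"ry":0,"rz":0,"hand":0.02},{"dx":0,"dy":0,"dz":0,"rx":0,"ry":0,"rz":0,"hand":0.02}]'
python3 -m pendant '[{"dx":0,"dy":0,"dz":0.0046,"rx":0,"ry":0,"rz":0,"hand":0.02},{"dx":0,"dy":0,"dz":0.0046,"rx":0,"ry":0,"rz":0,"hand":0.02},{"dx":0,"dy":0,"dz":0.0046,"rx":0,"ry":0,"rz":0,"hand":0.02},{"dx":0,"dy":0,"dz":0.0046,"rx":0,"ry":0,"rz":0,"hand":0.02},{"dx":0,"dy":0,"dz":0.0036,"rx":0,"ry":0,"rz":0,"hand":0.02},{"dx":0,"dy":0,"dz":0,"rx":0,"ry":0,"rz":0,"hand":0.02},{"dx":0,"dy":0,"dz":0,"rx":0,"ry":0,"rz":0,"hand":0.02}]'
python3 -m pendant '[{"dx":0,"dy":0,"dz":0.001,"rx":0,"ry":0,"rz":0,"hand":0.02},{"dx":0,"dy":0,"dz":0.001,"rx":0,"ry":0,"rz":0,"hand":0.02},{"dx":0,"dy":0,"dz":0.0005,"rx":0,"ry":0,"rz":0,"hand":0.02},{"dx":0,"dy":0,"dz":0,"rx":0,"ry":0,"rz":0,"hand":0.02},{"dx":0,"dy":0,"dz":0,"rx":0,"ry":0,"rz":0,"hand":0.02}]'
```

```text
clock: 34.53
position: [0.5049, -0.3214, 0.0597]
ee_rot: [-0.001, 0.996, -0.09, -0.001]
contact_force: [0.1, 0.5, -1.0]
width: 0.027
gripper_force: 59.4
clock: 35.12
position: [0.505, -0.3226, 0.038]
ee_rot: [-0.0, 0.996, -0.091, -0.0]
contact_force: [-0.4, 1.2, -1.3]
width: 0.0268
gripper_force: 59.4
clock: 35.53
position: [0.5052, -0.3227, 0.0359]
ee_rot: [0.0, 0.996, -0.091, 0.0]
contact_force: [-0.2, 0.7, -0.2]
width: 0.0268
gripper_force: 59.5
```

```bash
python3 -m pendant '[{"dx":0,"dy":0,"dz":0.0005,"rx":0,"ry":0,"rz":0,"hand":0.02},{"dx":0,"dy":0,"dz":0,"rx":0,"ry":0,"rz":0,"hand":0.02},{"dx":0,"dy":0,"dz":0,"rx":0,"ry":0,"rz":0,"hand":0.02}]'
python3 -m pendant '[{"dx":0,"dy":0,"dz":0,"rx":0,"ry":0,"rz":0,"hand":0.03},{"dx":0,"dy":0,"dz":0,"rx":0,"ry":0,"rz":0,"hand":0.042},{"dx":0,"dy":0,"dz":0,"rx":0,"ry":0,"rz":0,"hand":0.044},{"dx":0,"dy":0,"dz":0,"rx":0,"ry":0,"rz":0,"hand":0.044},{"dx":0,"dy":0,"dz":-0.01,"rx":0,"ry":0,"rz":0,"hand":0.044},{"dx":0,"dy":0,"dz":-0.014,"rx":0,"ry":0,"rz":0,"hand":0.044},{"dx":0,"dy":0,"dz":-0.018,"rx":0,"ry":0,"rz":0,"hand":0.044},{"dx":0,"dy":0,"dz":-0.018,"rx":0,"ry":0,"rz":0,"hand":0.044},{"dx":0,"dy":0,"dz":-0.018,"rx":0,"ry":0,"rz":0,"hand":0.044},{"dx":0,"dy":0,"dz":-0.018,"rx":0,"ry":0,"rz":0,"hand":0.044},{"dx":0,"dy":0,"dz":-0.018,"rx":0,"ry":0,"rz":0,"hand":0.044}]'
python3 -m pendant '[{"dx":-0.002,"dy":-0.03,"dz":-0.002,"rx":0,"ry":0,"rz":0,"hand":0.05},{"dx":-0.002,"dy":-0.03,"dz":-0.002,"rx":0,"ry":0,"rz":0,"hand":0.05},{"dx":-0.002,"dy":-0.03,"dz":-0.002,"rx":0,"ry":0,"rz":0,"hand":0.05},{"dx":-0.002,"dy":-0.03,"dz":-0.002,"rx":0,"ry":0,"rz":0,"hand":0.05},{"dx":-0.002,"dy":-0.03,"dz":-0.002,"rx":0,"ry":0,"rz":0,"hand":0.05},{"dx":-0.002,"dy":-0.03,"dz":-0.002,"rx":0,"ry":0,"rz":0,"hand":0.05},{"dx":-0.002,"dy":-0.03,"dz":-0.002,"rx":0,"ry":0,"rz":0,"hand":0.05},{"dx":-0.002,"dy":-0.03,"dz":-0.002,"rx":0,"ry":0,"rz":0,"hand":0.05},{"dx":-0.002,"dy":-0.03,"dz":-0.002,"rx":0,"ry":0,"rz":0,"hand":0.05},{"dx":-0.002,"dy":-0.03,"dz":-0.002,"rx":0,"ry":0,"rz":0,"hand":0.05},{"dx":-0.002,"dy":-0.03,"dz":-0.002,"rx":0,"ry":0,"rz":0,"hand":0.05},{"dx":-0.002,"dy":-0.03,"dz":-0.002,"rx":0,"ry":0,"rz":0,"hand":0.05}]'
python3 -m pendant '[{"dx":-0.002,"dy":-0.03,"dz":-0.002,"rx":0,"ry":0,"rz":0,"hand":0.05},{"dx":-0.002,"dy":-0.03,"dz":-0.002,"rx":0,"ry":0,"rz":0,"hand":0.05},{"dx":0,"dy":0,"dz":0,"rx":0,"ry":0,"rz":0,"hand":0.05},{"dx":0,"dy":0,"dz":0,"rx":0,"ry":0,"rz":0,"hand":0.05},{"dx":0,"dy":0,"dz":0,"rx":0,"ry":0,"rz":0,"hand":0.05}]'
python3 - <<'E'
from rig import manip
import cv2,numpy as np
a=manip.get_image("top")["frame"][90:270,250:430,::-1];b=manip.get_image("side")["frame"][80:260,200:410,::-1]
cv2.imwrite("pics/end.png",np.hstack([cv2.resize(a,None,fx=2,fy=3),cv2.resize(b,None,fx=2,fy=3)]))
E
```

```text
clock: 35.78
position: [0.5053, -0.3227, 0.0357]
ee_rot: [0.0, 0.996, -0.091, 0.0]
contact_force: [0.0, 1.3, 2.1]
width: 0.0273
gripper_force: 59.9
clock: 36.7
position: [0.5052, -0.3227, 0.151]
ee_rot: [0.0, 0.996, -0.091, 0.0]
contact_force: [0.4, -1.0, -0.5]
width: 0.0436
gripper_force: 0.0
clock: 37.7
position: [0.5466, 0.0372, 0.1743]
ee_rot: [0.0, 0.996, -0.091, 0.001]
contact_force: [-0.2, -0.2, -0.1]
width: 0.0499
gripper_force: 0.0
clock: 38.12
position: [0.5533, 0.0951, 0.1776]
ee_rot: [0.0, 0.996, -0.09, 0.0]
contact_force: [-0.2, 0.1, -0.3]
width: 0.0496
gripper_force: 0.0
```

View pics/end.png

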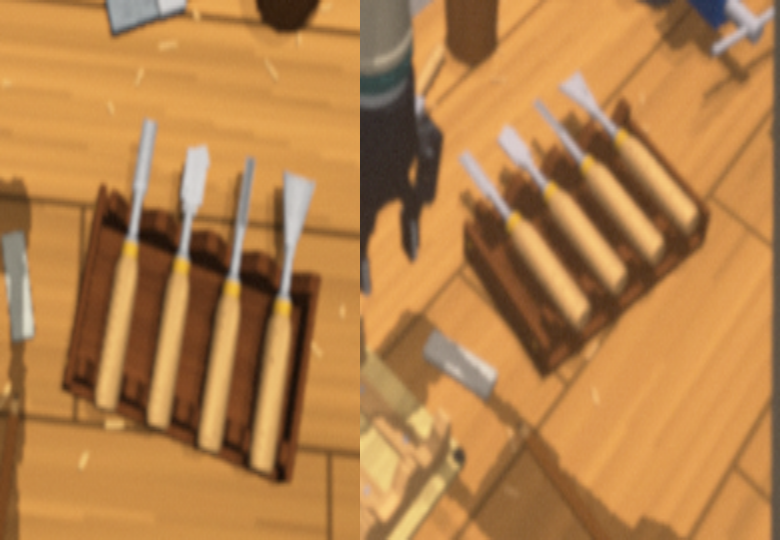

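All four tools lie in their own notches, in the order gouge, skew, V tool, fishtail (ferrules at about 131,247, 182,267, 232,287 and 284,307 in the top panel). They are level with their blades pointing away, and the gripper is clear.

```bash
python3 -c "
from rig import manip
print(manip.sign_off())"
```

```text
the job is handed in; nothing more can be done
None
```

The job is handed in: all four tools lie seated in the bench rack in their original order (gouge, skew, V tool, fishtail), none was dropped, and it took about 38 s.

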